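# Stack two short boards for drying

## Robot

A 6-joint arm with a two-finger parallel gripper is mounted at the origin on the work surface. World frame = base frame: x ahead of the robot, y to its left, z up, the work surface at z = 0. Lengths are in mm, angles in rad, forces in N, time in s.
With the tool pointing down it reaches from about 350 to 975 mm from the base axis. Payload 7.1 kg.
Tool frame: the origin (TCP) lies at the very end of the fingers, on their centre line; the grasp point (between the pads) lies 19 mm behind it (ctrl.tcp_to_grasp is the distance from the TCP to the grasp point, in mm); z points along the fingers, x is the direction in which the jaws open and shut, and the axes are right-handed (so a half turn about z gives the same grasp; the last joint's range is limited). The gripper opens to 88 mm and grips with 3 to 60 N. Pads are 20 mm wide; open, the fingers measure 115 mm over their backs; the gripper's body (75 mm by 178 mm) begins 61 mm behind the grasp point.
Start: joints at [-1.202, 0.423, 1.63, -0, 1.089, -0.019], TCP at [236.361, -578.566, 222.675] pointing down, gripper open.
Joint ranges: [-3, 3], [-0.9, 2.11], [0.09, 2.58], [-1.31, 4.45], [0.11, 2.69], [-2.54, 2.54]. Speed limits (rad/s): [2.39, 2.39, 3.01, 3.14, 3.14, 3.14].

## Interface

Orientations are given as a rotation vector (axis times angle).
In Python, from workcell import get_obs, viewer, ctrl, masks_of gives the robot as it stands. The module is installed in compiled form; this text tells all that it offers.
- The arm moves only by the shell command python3 -m inch 'ROWS'. ROWS is JSON, a list of rows, each an object of numbers: "tx", "ty", "tz": the shift along the tool's x, y, z in cm; "ax", "ay", "az": the turn, a rotation vector about the tool's x, y, z in degrees; "jaw": the opening, from 0 (shut) to 1 (fully open). In form: [{"tx": .., "ty": .., "tz": .., "ax": .., "ay": .., "az": .., "jaw": ..}, ...]. A call has 1 to 12 rows; each row shifts and turns the commanded pose from where the row before left it, along the tool's axes as they then stand; what a row does not reach is not made up. A row lasts 1/8 s, in which the tool goes at most 62.5 mm and 10.7 degrees, less where a joint would pass 70% of its speed; a pose out of reach is approached as far as the arm can. A call is refused whole if a number of a shift passes 6.25 or a number of a turn 10.7, either way. A call with a gripper value outside its range is refused whole. The fingers move at their own pace and stop on an object; the grip force is fixed at half the most. Time passes only in rows, so rows that do not move let the fingers close. It gives the time, the measured TCP pose, the force and the opening at its end, in the units of the state.
- get_obs(): the state, without advancing time (a new reading comes with each control period).
- viewer.get_image(name): name is "scene" or "top"; returns (picture, depth): 400x640x3 uint8, red, green, blue; 400x640 float32, mm along the optical axis (not along the pixel's ray), 0 where there is no reading.
- viewer.get_calibration(name): a dict with "fx", "fy", "cx", "cy" (pixels), "rvec" (rotation vector, rad) and "tvec" (3), from world to camera coordinates, as OpenCV has them. Camera axes: x right, y down, z forward; pixel columns grow to the right and rows downward; lengths in mm; the calibration is good to about 2 mm. A picture is of the moment at which its call begins. get_calibration takes no time and is no camera call.
- ctrl.close_job(): hands the job in, once; it reports no verdict.
Trained networks look in the newest picture that a camera, given by its name, has taken for a name from the list of things; names that differ only in an ending like _2 or _b are one class to them, and where a whole thing is asked for, a point or a joint stands for the part that bears it (a point fixed in the world has none). Each returns a list of dicts, best first, with "score" (0 to 1); they miss things now and then, are a little off and sometimes report something else, mostly with a low value. They report only what shows in the picture. A call takes as long as a camera call. They do not tell look-alikes from the thing itself.
- masks_of(camera, thing): "pixels" (400x640 bool, what is visible of it) and "location" ([column, row] in pixels, amid what is visible of it).
The state is a dict: "t": time; "qpos": joint angles; "qvel": joint speeds; "joint_torque": joint torques, N m; "ee_pos": TCP position; "orientation": TCP orientation; "ft_force": force on the tool from outside, world axes, zero at the start; "moment": the same for the moment, N m; "width": finger opening in mm.
Only numpy, scipy, OpenCV 4.12 (cv2) and the standard library are available. Lean on these libraries where they do the work, as an engineer would, in place of code of your own. Each camera call takes 0.05 s, during which the arm holds its last target. There are 200 camera calls.

## Task

Stack the two boards for drying on the wooden rack: the wider board first, centred and square across the two dark bearers; then the two loose sticks across it, one directly above each bearer (either stick on either side); then the narrower board centred on the sticks, parallel to the one below; last the steel block flat on the middle of the top board to weigh it down. Set each piece down rather than dropping it, and leave the cup, the tin and the sanding block where they are.

Things in the scene. Friction and masses are not known exactly. Their poses are not given: they have to be found in the camera images.
- wide_board_mid (a point): The wider board: plain brown wood with darker edges, 220 x 62 x 24 mm, loose, about 0.24 kg, lying flat. The point is its centre, 12 mm above its underside; x runs along its length, y across its width, z up. Either end may point either way in the stack.
- narrow_board_mid (a point): The narrower board: same wood and length, 220 x 42 x 20 mm, loose, about 0.14 kg, lying flat. The point is its centre, 10 mm above its underside; x along its length, y across its width, z up.
- stick_a_mid (a point): One of two identical, interchangeable loose sticks of pale wood, 100 x 20 x 18 mm, about 25 g, lying flat. The point is its centre, 9 mm above its underside; x along its length, y across its 20 mm width, z up.
- stick_b_mid (a point): The other stick, the same in every way: 100 x 20 x 18 mm, point at its centre, x along its length.
- steel_block_mid (a point): Offcut of dark square steel bar, 60 x 40 x 40 mm, about 0.75 kg, loose. The point is its centre, 20 mm above its underside; x along its 60 mm length, y across, z up.
- rack_top (a point): The drying rack, fixed to the bench: a plywood base 190 x 100 x 10 mm that carries two dark wooden bearers, each 24 mm (x) by 100 mm (y), their tops 40 mm above the bench. The point is midway between the bearers at the height of their tops. x runs from one bearer to the other (the direction in which the boards must lie), y along the bearers, z up. The bearers' middles are at x = +75 and -75 mm from the point, y = 0.
- sanding_block_mid (a point): Bystander: cork sanding block, 75 x 50 x 25 mm, loose, lying among the pieces; point at its centre. Leave it.
- cup_mid (a point): Bystander: white cup without handle, 72 mm across its rim, 90 mm high, standing loose on the bench; point on its axis at half height. Leave it.
- tin_mid (a point): Bystander: round tin, 80 mm across, 100 mm high, standing loose on the bench; point on its axis at half height. Leave it.
Not all that is in view belongs to the job. Leave any yellow look-alike of the part that bears narrow_board_mid alone.

How it is judged (in metres and radians):
On the way, in this order (a step that is already met when the one before it is completed fails the run):
1. the wider board lies released across the bearers (x of wide_board_mid in the frame of rack_top between -0.015 and 0.015 m and y of wide_board_mid in the frame of rack_top between -0.015 and 0.015 m and z of wide_board_mid in the frame of rack_top between 0.007 and 0.017 m and angle between the x axis of wide_board_mid and the x axis of rack_top, either way round below 0.14 rad and contact force between wide_board and the fingers below 0.1 N), for 0.2 s.
2. both sticks lie released across the wider board, one above each bearer (all of step 1 and ((x of stick_a_mid in the frame of rack_top between 0.06 and 0.09 m and y of stick_a_mid in the frame of rack_top between -0.015 and 0.015 m and z of stick_a_mid in the frame of rack_top between 0.028 and 0.038 m and angle between the x axis of each of stick_a_mid, stick_b_mid and the y axis of rack_top, either way round below 0.14 rad and x of stick_b_mid in the frame of rack_top between -0.09 and -0.06 m and y of stick_b_mid in the frame of rack_top between -0.015 and 0.015 m and z of stick_b_mid in the frame of rack_top between 0.028 and 0.038 m) or (x of stick_b_mid in the frame of rack_top between 0.06 and 0.09 m and y of stick_b_mid in the frame of rack_top between -0.015 and 0.015 m and z of stick_b_mid in the frame of rack_top between 0.028 and 0.038 m and angle between the x axis of each of stick_b_mid, stick_a_mid and the y axis of rack_top, either way round below 0.14 rad and x of stick_a_mid in the frame of rack_top between -0.09 and -0.06 m and y of stick_a_mid in the frame of rack_top between -0.015 and 0.015 m and z of stick_a_mid in the frame of rack_top between 0.028 and 0.038 m)) and contact force between each of stick_a, stick_b and the fingers below 0.1 N), for 0.2 s.
3. the narrower board lies released on the sticks (all of step 2 and x of narrow_board_mid in the frame of rack_top between -0.015 and 0.015 m and y of narrow_board_mid in the frame of rack_top between -0.015 and 0.015 m and z of narrow_board_mid in the frame of rack_top between 0.047 and 0.057 m and angle between the x axis of narrow_board_mid and the x axis of rack_top, either way round below 0.14 rad and contact force between narrow_board and the fingers below 0.1 N), for 0.2 s.
At the end, for the whole second after the job is handed in: On the rack, released and at rest: wider board, a stick over each bearer, narrower board, steel block flat on top. Boards and sticks centred within 15 mm and square within 0.14 rad; block within 20 mm along, 17 mm across, any yaw; all heights within 5 mm (all of step 3 and x of steel_block_mid in the frame of rack_top between -0.02 and 0.02 m and y of steel_block_mid in the frame of rack_top between -0.017 and 0.017 m and z of steel_block_mid in the frame of rack_top between 0.077 and 0.087 m and angle between steel_block_mid's own z axis and vertical below 0.1 rad and contact force between steel_block and the fingers below 0.1 N and linear speed of each of wide_board, stick_a, stick_b, narrow_board, steel_block below 0.02 m/s and angular speed of each of wide_board, stick_a, stick_b, narrow_board, steel_block below 0.15 rad/s); the robot touches nothing.
It fails at once if a piece is dropped: it moves faster than 0.5 m/s (a fall of some 13 mm) with no finger touching it ((linear speed of wide_board above 0.5 m/s and contact force between wide_board and the fingers below 0.02 N) or (linear speed of stick_a above 0.5 m/s and contact force between stick_a and the fingers below 0.02 N) or (linear speed of stick_b above 0.5 m/s and contact force between stick_b and the fingers below 0.02 N) or (linear speed of narrow_board above 0.5 m/s and contact force between narrow_board and the fingers below 0.02 N) or (linear speed of steel_block above 0.5 m/s and contact force between steel_block and the fingers below 0.02 N)).
It fails at once if the cup, the tin or the sanding block is moved by more than 25 mm (distance of any of cup_mid, tin_mid, sanding_block_mid from where it was at the start of the episode above 0.025 m).
It also fails if it takes over 125 s, if anything falls off the work surface, if the arm or the gripper's body presses on something with over 40 N, if the wrist force passes 120 N, or if a joint passes its speed limit or range.

## Working session

There is one attempt and no reset: what is moved stays moved. The work goes in short steps, Python scripts to look and compute and a shell command to move; the robot and the scene stay as the last step left them, time stands still between calls to the robot, and variables do not carry over. Pictures are saved under pics/ and viewed, about 12 in all and at most 16, crops included, and the job is handed in when it is done.

```bash
mkdir -p pics; cat > h.py <<'E'
import numpy as np, cv2
from workcell import get_obs, viewer, ctrl, masks_of
def cal(n):
    c=viewer.get_calibration(n); R=cv2.Rodrigues(np.array(c["rvec"],float))[0]
    return c,R,np.array(c["tvec"],float).ravel()
def cloud(n,d):
    c,R,t=cal(n); v,u=np.indices(d.shape)
    P=np.stack([(u-c["cx"])/c["fx"]*d,(v-c["cy"])/c["fy"]*d,d],-1)
    W=(P-t)@R; W[d<=0]=np.nan
    return W
def proj(n,p):
    c,R,t=cal(n); q=R@np.array(p,float)+t
    return q[0]/q[2]*c["fx"]+c["cx"],q[1]/q[2]*c["fy"]+c["cy"]
def rect(W,m,band=4,topz=None):
    """top-face rectangle of the masked points: centre, sizes, yaw(deg) of long axis"""
    P=W[m]; P=P[~np.isnan(P[:,0])]
    z=np.percentile(P[:,2],90) if topz is None else topz
    Q=P[abs(P[:,2]-z)<band]
    if len(Q)<8: return None
    (cx,cy),(w,h),a=cv2.minAreaRect(Q[:,:2].astype(np.float32))
    if h>w: w,h,a=h,w,a+90
    return np.round([cx,cy,np.median(Q[:,2]),w,h,(a+90)%180-90,len(Q)],1)
E
cat > a.py <<'E'
from h import *
o=get_obs(); print({k:np.round(v,3) for k,v in o.items()})
for n in ("top","scene"):
    im,d=viewer.get_image(n); cv2.imwrite(f"pics/{n}0.png",im[...,::-1]); W=cloud(n,d)
    np.savez(f"{n}0.npz",im=im,d=d)
    c,R,t=cal(n); print(n,"cam at",np.round(-R.T@t),"fx",c["fx"])
    for th in ("wide_board_mid","narrow_board_mid","stick_a_mid","steel_block_mid","sanding_block_mid","cup_mid","tin_mid"):
        for r in masks_of(n,th): 
            m=r["pixels"]; print(th,round(r["score"],2),np.round(r["location"]),m.sum(),rect(W,m), im[m].mean(0).round())
E
python3 a.py
```

```text
{'t': np.float64(0.0), 'qpos': array([-1.202,  0.424,  1.631,  0.   ,  1.089, -0.019]), 'qvel': array([ 0.001, -0.003,  0.002, -0.   ,  0.001,  0.001]), 'joint_torque': array([-1.0000e-03, -5.4463e+01, -2.7367e+01,  6.4000e-02,  2.3000e-02,
       -0.0000e+00]), 'ee_pos': array([ 236.173, -578.055,  221.924]), 'orientation': array([-2.607e+00,  1.751e+00,  2.000e-03]), 'ft_force': array([ 0.975, -0.539,  0.042]), 'moment': array([-0.001, -0.029, -0.036]), 'width': np.float64(87.743)}
top cam at [ 344.   -8. 1002.] fx 388.0938121443558
wide_board_mid 0.93 [188. 210.] 2124 [ 473.   355.6   24.2  218.2   62.3    6.8 1652. ] [147.  90.  41.]
narrow_board_mid 0.75 [460. 196.] 1570 [ 492.1 -345.6   20.4  220.    41.6  -19.1 1186. ] [157.  96.  44.]
narrow_board_mid 0.67 [456. 299.] 1879 [ 239.3 -319.1   20.7  219.4   42.2  -63.4 1405. ] [149. 126.   5.]
stick_a_mid 0.91 [259. 158.] 328 [607.  177.6  18.2  95.4  19.9  -4.1 233. ] [197. 161.  94.]
sanding_block_mid 0.64 [391. 149.] 588 [ 618.8 -168.2   25.5   73.9   49.6   18.2  431. ] [185. 130.  71.]
tin_mid 0.74 [244.  92.] 1179 [778.2 20
[... 396 characters left out ...]
 ] [134.  91.  58.]
stick_a_mid 0.63 [386. 211.] 238 [612.6 174.6  18.6  98.6  20.3  -3.6 146. ] [177. 148. 103.]
steel_block_mid 0.86 [262. 189.] 329 [ 460.2 -179.7   40.8   58.8   39.3   26.6  174. ] [60. 61. 61.]
sanding_block_mid 0.74 [434. 172.] 1374 [478.6 352.6  24.2 220.6  64.9   7.1 812. ] [122.  83.  53.]
sanding_block_mid 0.6 [273. 239.] 492 [ 624.  -172.    25.8   75.4   48.5   18.7  276. ] [165. 125.  85.]
cup_mid 0.85 [262. 282.] 879 [ 776.4 -205.5   89.2   70.3   69.2    7.9  131. ] [105. 105.  95.]
cup_mid 0.47 [368. 177.] 242 [466.2 157.2  18.2  97.3  21.1  17.3 119. ] [162. 135.  95.]
tin_mid 0.76 [416. 259.] 1104 [782.5 200.1 100.   69.3  67.1  84.6 478. ] [154. 155. 153.]
```

View pics/top0.png

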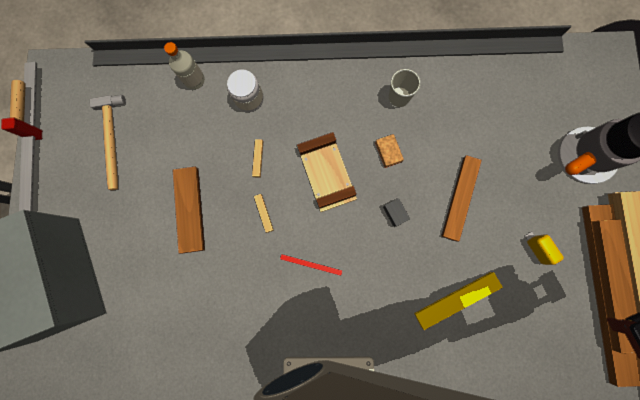

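View pics/scene0.png

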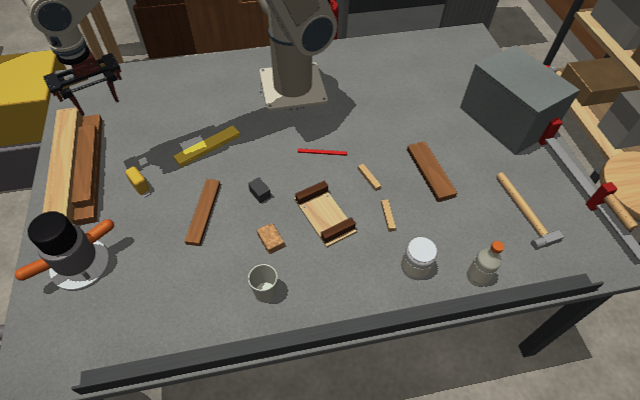

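```bash
cat > b.py <<'E'
from h import *
box={"rackbear":((430,680),(-100,110),(36,44)),"stick1":((540,680),(120,240),(14,22)),"stick2":((400,538),(110,240),(14,22)),"block":((400,520),(-230,-120),(35,46)),"wide":((330,620),(300,420),(19,29)),"narrow":((360,620),(-400,-290),(15,25)),"sand":((570,680),(-230,-110),(20,30))}
for n in ("top","scene"):
    z=np.load(n+"0.npz"); W=cloud(n,z["d"])
    for k,(bx,by,bz) in box.items():
        m=(W[...,0]>bx[0])&(W[...,0]<bx[1])&(W[...,1]>by[0])&(W[...,1]<by[1])&(W[...,2]>bz[0])&(W[...,2]<bz[1])
        print(n,k,rect(W,m,20))
        if k=="rackbear":
            nc,l,s,cc=cv2.connectedComponentsWithStats(m.astype(np.uint8))
            for i in range(1,nc):
                if s[i,4]>40: print("   bearer",rect(W,l==i,20),cc[i].round())
z=np.load("top0.npz")["im"]; c=z[120:260,160:500,::-1]
cv2.imwrite("pics/crop.png",cv2.resize(c,None,fx=2.3,fy=2.3,interpolation=cv2.INTER_CUBIC))
E
python3 b.py
```

```text
top rackbear [568.1  -3.   39.8 174.4  99.8  18.6 727. ]
   bearer [639.   20.8  39.8  99.8  25.  -71.3 349. ] [316. 142.]
   bearer [497.1 -27.   39.9  99.5  24.4 -71.5 378. ] [336. 196.]
top stick1 [607.9 178.   17.8 100.3  20.8  -3.6 279. ]
top stick2 [461.6 160.4  18.  100.   20.1  19.  293. ]
top block [ 455.5 -177.1   40.1   59.8   40.3   26.1  397. ]
top wide [ 474.   356.2   23.8  220.2   64.1    7.1 2030. ]
top narrow [ 492.  -346.4   20.   220.3   43.9  -18.9 1468. ]
top sand [ 619.3 -167.6   24.9   75.7   50.6   17.4  549. ]
scene rackbear [571.4  -5.9  40.  177.7 101.2  18.5 486. ]
   bearer [500.2 -30.7  39.9  99.4  27.1 -71.7 222. ] [311. 190.]
   bearer [643.2  18.   40.  101.3  26.2 -72.  264. ] [337. 228.]
scene stick1 [610.9 174.7  17.9 103.5  20.7  -3.8 200. ]
scene stick2 [464.7 157.   17.2 100.7  22.2  18.5 162. ]
scene block [ 459.1 -179.6   40.1   62.7   41.5   26.4  235. ]
scene wide [ 478.7  352.5   23.4  220.7   66.4    7.3 1099. ]
scene narrow [ 495.9 -349.2   20.2  222.1   43.8  -18.7  921. ]
scene sand [ 623.7 -170.7   24.8   76.1   50.8   19.3  424. ]
```

View pics/crop.png

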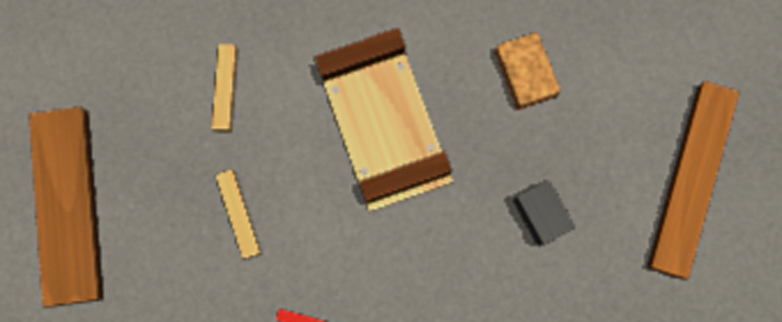

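Candidates: for the narrow board, brown at top-camera (461,198), the yellow look-alike at (459,300), and brown stacked clutter at (610,290). I choose (461,198). The wide board is at (188,210), the sticks at (257,158) and (263,213), the steel block at (397,212) and the rack at (327,172). The crop confirms all of these, and the measured sizes match.

```bash
cat > go.py <<'E'
import sys
from h import *
from scipy.spatial.transform import Rotation as Rn
def delta(x,y,z,yaw):
    o=get_obs(); p=np.array(o["ee_pos"]); R=Rn.from_rotvec(o["orientation"]).as_matrix()
    a=np.radians(yaw); T=np.array([[np.cos(a),np.sin(a),0],[np.sin(a),-np.cos(a),0],[0,0,-1]])
    rv=np.degrees(Rn.from_matrix(R.T@T).as_rotvec()); d=(np.array([x,y,z])-p)/10
    print("t",round(float(o["t"]),2),"p",p.round(1),"yaw",round(np.degrees(np.arctan2(R[1,0],R[0,0])),2),"w",round(float(o["width"]),1),"F",np.round(o["ft_force"],1),"q6",round(float(o["qpos"][5]),2))
    print("  turn(deg)",rv.round(2),"| shift cm before turn",(R.T@d).round(2),"| after turn",(T.T@d).round(2))
for a in sys.argv[1:]: delta(*map(float,a.split(",")))
E
python3 go.py 476.3,354.3,140,-82.8
```

```text
t 0.8 p [ 236.4 -578.6  222.7] yaw -67.78 w 87.8 F [ 0.2 -0.8  1.1] q6 -0.02
  turn(deg) [-0.   -0.   15.02] | shift cm before turn [-77.29 -57.49   8.26] | after turn [-89.55 -35.5    8.27]
```

```bash
python3 -m inch '[{"az":7.5},{"az":7.5},{"tx":-4,"ty":-4},{"tx":-4.5,"ty":-5},{"tx":-4.5,"ty":-5},{"tx":-4.5,"ty":-5},{"tx":-4.5,"ty":-5},{"tx":-4.5,"ty":-5},{"tx":-4.5,"ty":-4},{"tx":-5},{"tx":-5},{"tx":-5}]'; python3 go.py 476.3,354.3,140,-82.8
```

```text
t 0.8 p [ 236.4 -578.6  222.7] yaw -67.78 w 87.8 F [ 0.2 -0.8  1.1] q6 -0.02
  turn(deg) [-0.   -0.   15.02] | shift cm before turn [-77.29 -57.49   8.26] | after turn [-89.55 -35.5    8.27]$[0]: bad value
```

```bash
python3 -m inch '[{"tx":0,"ty":0,"tz":0,"ax":0,"ay":0,"az":7.5,"jaw":1},{"tx":0,"ty":0,"tz":0,"ax":0,"ay":0,"az":7.5,"jaw":1},{"tx":-4,"ty":-4,"tz":0,"ax":0,"ay":0,"az":0,"jaw":1},{"tx":-4.5,"ty":-5,"tz":0,"ax":0,"ay":0,"az":0,"jaw":1},{"tx":-4.5,"ty":-5,"tz":0,"ax":0,"ay":0,"az":0,"jaw":1},{"tx":-4.5,"ty":-5,"tz":0,"ax":0,"ay":0,"az":0,"jaw":1},{"tx":-4.5,"ty":-5,"tz":0,"ax":0,"ay":0,"az":0,"jaw":1},{"tx":-4.5,"ty":-5,"tz":0,"ax":0,"ay":0,"az":0,"jaw":1},{"tx":-4.5,"ty":-4,"tz":0,"ax":0,"ay":0,"az":0,"jaw":1},{"tx":-5,"ty":0,"tz":0,"ax":0,"ay":0,"az":0,"jaw":1},{"tx":-5,"ty":0,"tz":0,"ax":0,"ay":0,"az":0,"jaw":1},{"tx":-5,"ty":0,"tz":0,"ax":0,"ay":0,"az":0,"jaw":1}]'; python3 go.py 476.3,354.3,140,-82.8
```

```text
t: 2.3
ee_pos: [490.2, -97.2, 222.8]
orientation: [-2.357, 2.077, -0.0]
ft_force: [0.4, -0.7, -0.1]
width: 88.0
t 2.3 p [490.2 -97.2 222.8] yaw -82.78 w 88.0 F [ 0.4 -0.7 -0.1] q6 1.23
  turn(deg) [-0.02 -0.    0.02] | shift cm before turn [-44.97  -4.29   8.28] | after turn [-44.97  -4.28   8.28]
```

```bash
python3 -m inch '[{"tx":-5,"ty":-0.5,"tz":0.5,"ax":0,"ay":0,"az":0,"jaw":1},{"tx":-5,"ty":-0.5,"tz":0.5,"ax":0,"ay":0,"az":0,"jaw":1},{"tx":-5,"ty":-0.5,"tz":1,"ax":0,"ay":0,"az":0,"jaw":1},{"tx":-5,"ty":-0.5,"tz":1,"ax":0,"ay":0,"az":0,"jaw":1},{"tx":-5,"ty":-0.5,"tz":1,"ax":0,"ay":0,"az":0,"jaw":1},{"tx":-5,"ty":-0.5,"tz":1,"ax":0,"ay":0,"az":0,"jaw":1},{"tx":-5,"ty":-0.5,"tz":1,"ax":0,"ay":0,"az":0,"jaw":1},{"tx":-5,"ty":-0.5,"tz":1,"ax":0,"ay":0,"az":0,"jaw":1},{"tx":-4,"ty":-0.3,"tz":1,"ax":0,"ay":0,"az":0,"jaw":1},{"tx":-1,"ty":0,"tz":0.3,"ax":0,"ay":0,"az":0,"jaw":1},{"tx":0,"ty":0,"tz":0,"ax":0,"ay":0,"az":0,"jaw":1}]'; python3 go.py 476.3,354.3,5,-82.8
cat > c.py <<'E'
import sys
from h import *
k=sys.argv[1]
for n in ("top","scene"):
    im,d=viewer.get_image(n); W=cloud(n,d)
    np.savez(f"{n}_{k}.npz",im=im,d=d); cv2.imwrite(f"pics/{n}_{k}.png",im[...,::-1])
E
python3 c.py w1
```

```text
t: 3.68
ee_pos: [476.1, 352.9, 139.4]
orientation: [2.357, -2.075, -0.0]
ft_force: [0.1, -0.4, 1.1]
width: 88.1
t 3.67 p [476.1 352.9 139.4] yaw -82.72 w 88.1 F [ 0.1 -0.4  1.1] q6 2.06
  turn(deg) [ 0.04 -0.04  0.08] | shift cm before turn [-0.15 -0.05 13.44] | after turn [-0.14 -0.04 13.44]
```

View pics/top_w1.png

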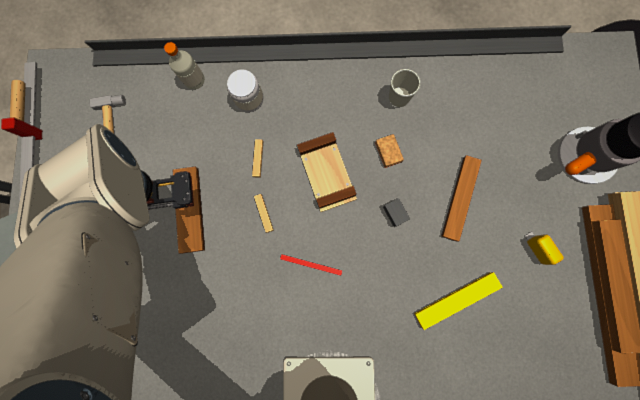

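The gripper is over the wide board at about (180,190), clear of its neighbours. Next I descend, close and lift slightly.

```bash
python3 -m inch '[{"tx":-0.1,"ty":0,"tz":3.5,"ax":0,"ay":0,"az":0,"jaw":1},{"tx":0,"ty":0,"tz":3.5,"ax":0,"ay":0,"az":0,"jaw":1},{"tx":0,"ty":0,"tz":3,"ax":0,"ay":0,"az":0,"jaw":1},{"tx":0,"ty":0,"tz":1.5,"ax":0,"ay":0,"az":0,"jaw":1},{"tx":0,"ty":0,"tz":1,"ax":0,"ay":0,"az":0,"jaw":1},{"tx":0,"ty":0,"tz":0.9,"ax":0,"ay":0,"az":0,"jaw":1},{"tx":0,"ty":0,"tz":0,"ax":0,"ay":0,"az":0,"jaw":0.5},{"tx":0,"ty":0,"tz":0,"ax":0,"ay":0,"az":0,"jaw":0.5},{"tx":0,"ty":0,"tz":0,"ax":0,"ay":0,"az":0,"jaw":0.5},{"tx":0,"ty":0,"tz":0,"ax":0,"ay":0,"az":0,"jaw":0.5},{"tx":0,"ty":0,"tz":0,"ax":0,"ay":0,"az":0,"jaw":0.5},{"tx":0,"ty":0,"tz":0,"ax":0,"ay":0,"az":0,"jaw":0.5}]'; python3 go.py 476.3,354.3,5,-82.8
```

```text
t: 5.28
ee_pos: [476.7, 354.5, 6.3]
orientation: [-2.356, 2.076, -0.0]
ft_force: [-1.1, 2.2, 5.7]
width: 61.9
t 5.28 p [476.7 354.5   6.3] yaw -82.78 w 61.9 F [-1.1  2.2  5.7] q6 2.06
  turn(deg) [-0.06  0.04  0.02] | shift cm before turn [0.02 0.05 0.13] | after turn [0.02 0.04 0.13]
```

```bash
python3 -m inch '[{"tx":0,"ty":0,"tz":-0.5,"ax":0,"ay":0,"az":0,"jaw":0.5},{"tx":0,"ty":0,"tz":-1,"ax":0,"ay":0,"az":0,"jaw":0.5},{"tx":0,"ty":0,"tz":-2,"ax":0,"ay":0,"az":0,"jaw":0.5},{"tx":0,"ty":0,"tz":-3,"ax":0,"ay":0,"az":0,"jaw":0.5},{"tx":0,"ty":0,"tz":-3,"ax":0,"ay":0,"az":0,"jaw":0.5},{"tx":0,"ty":0,"tz":-2,"ax":0,"ay":0,"az":0,"jaw":0.5},{"tx":0,"ty":0,"tz":-0.5,"ax":0,"ay":0,"az":0,"jaw":0.5},{"tx":0,"ty":0,"tz":0,"ax":0,"ay":0,"az":0,"jaw":0.5}]'; python3 go.py 569.8,-4.4,100,-71.4; python3 c.py w2; python3 - <<'E'
from h import *
for n in("top","scene"):
    d=np.load(n+"_w2.npz"); W=cloud(n,d["d"])
    m=(W[...,0]>340)&(W[...,0]<620)&(W[...,1]>305)&(W[...,1]<420)&(W[...,2]>120)&(W[...,2]<160)
    print(n,rect(W,m,6),rect(W,m,6,140))
E
```

```text
t: 6.28
ee_pos: [476.3, 354.0, 126.1]
orientation: [-2.357, 2.077, -0.0]
ft_force: [0.6, 0.5, -3.8]
width: 61.8
t 6.28 p [476.3 354.  126.1] yaw -82.78 w 61.8 F [ 0.6  0.5 -3.8] q6 2.06
  turn(deg) [-3.000e-02  1.000e-02 -1.138e+01] | shift cm before turn [36.73 -4.77  2.6 ] | after turn [36.95  2.57  2.61]
top [ 474.   353.8  143.6  220.3   63.5    7.2 1840. ] [ 474.1  353.3  143.4  220.1   64.4    6.9 1810. ]
scene [484.8 351.  142.7 207.5  80.3  11.8 744. ] [479.7 349.3 142.1 220.   78.8  10.9 802. ]
```

```bash
python3 -m inch '[{"tx":0,"ty":0,"tz":0,"ax":0,"ay":0,"az":-5.7,"jaw":0.5},{"tx":0,"ty":0,"tz":0,"ax":0,"ay":0,"az":-5.7,"jaw":0.5},{"tx":2,"ty":0,"tz":0,"ax":0,"ay":0,"az":0,"jaw":0.5},{"tx":4,"ty":0.4,"tz":0.3,"ax":0,"ay":0,"az":0,"jaw":0.5},{"tx":5,"ty":0.4,"tz":0.4,"ax":0,"ay":0,"az":0,"jaw":0.5},{"tx":5,"ty":0.4,"tz":0.4,"ax":0,"ay":0,"az":0,"jaw":0.5},{"tx":5,"ty":0.4,"tz":0.4,"ax":0,"ay":0,"az":0,"jaw":0.5},{"tx":5,"ty":0.4,"tz":0.4,"ax":0,"ay":0,"az":0,"jaw":0.5},{"tx":5,"ty":0.4,"tz":0.4,"ax":0,"ay":0,"az":0,"jaw":0.5},{"tx":4,"ty":0.2,"tz":0.3,"ax":0,"ay":0,"az":0,"jaw":0.5},{"tx":2,"ty":0,"tz":0,"ax":0,"ay":0,"az":0,"jaw":0.5},{"tx":0,"ty":0,"tz":0,"ax":0,"ay":0,"az":0,"jaw":0.5}]'; python3 go.py 569.8,-4.4,46.3,-71.4; python3 c.py w3; python3 - <<'E'
from h import *
for n in("top","scene"):
    d=np.load(n+"_w3.npz"); W=cloud(n,d["d"])
    m=(W[...,0]>440)&(W[...,0]<700)&(W[...,1]>-100)&(W[...,1]<90)&(W[...,2]>112)&(W[...,2]<124)
    print(n,rect(W,m,6))
E
```

```text
t: 7.88
ee_pos: [569.8, -6.3, 99.3]
orientation: [2.548, -1.837, -0.001]
ft_force: [0.8, 0.1, -2.2]
width: 61.8
t 7.88 p [569.8  -6.3  99.3] yaw -71.57 w 61.8 F [ 0.8  0.1 -2.2] q6 1.22
  turn(deg) [ 0.03  0.01 -0.17] | shift cm before turn [-0.18 -0.06  5.3 ] | after turn [-0.18 -0.06  5.3 ]Traceback (most recent call last):
  File "<stdin>", line 5, in <module>
  File "h.py", line 17, in rect
    z=np.percentile(P[:,2],90) if topz is None else topz
      ~~~~~~~~~~~~~^^^^^^^^^^^
    return _quantile_unchecked(
        a, q, axis, out, overwrite_input, method, keepdims, weights)
    return _ureduce(a,
                    func=_quantile_ureduce_func,
    ...<5 lines>...
                    overwrite_input=overwrite_input,
                    method=method)
    r = func(a, **kwargs)
    result = _quantile(arr,
                       quantiles=q,
    ...<2 lines>...
                       out=out,
                       weights=wgt)
    slices_having_nans = np.isnan(arr[-1, ...])
                                  ~~~^^^^^^^^^
IndexError: index -1 is out of bounds for axis 0 with size 0
```

```bash
python3 - <<'E'
from h import *
for n in("top","scene"):
    d=np.load(n+"_w3.npz"); W=cloud(n,d["d"])
    m=(W[...,0]>430)&(W[...,0]<700)&(W[...,1]>-120)&(W[...,1]<110)&(W[...,2]>50)
    print(n,m.sum(),np.histogram(W[m][:,2],bins=range(50,200,10))[0])
    m&=(W[...,2]>105)&(W[...,2]<128)
    if m.sum()>20: print(rect(W,m,6))
a=np.load("top_w3.npz")["im"][90:260,200:460]; b=np.load("scene_w3.npz")["im"][120:290,200:460]
cv2.imwrite("pics/w3.png",cv2.resize(np.vstack([a,b])[...,::-1],None,fx=1.7,fy=1.7))
E
```

```text
top 7027 [0 0 0 0 0 0 0 0 0 0 0 0 0 0]
scene 10273 [  0   0   0   1  32  97 992  94  27  22  17   7   7  66]
[ 570.5   -9.2  117.   221.9   79.2   16.6 1003. ]
```

View pics/w3.png

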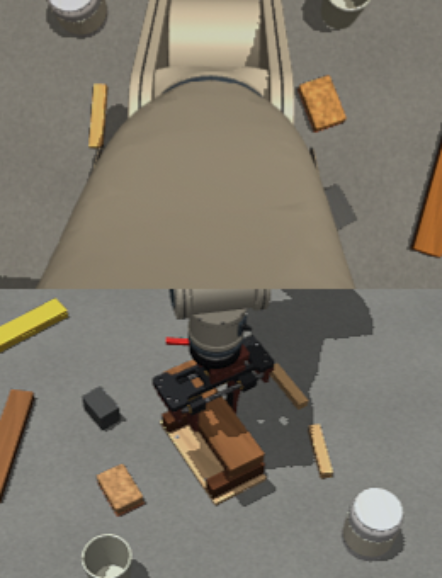

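The top view is blocked by the arm. The scene view shows the board held level above the rack (board about (235,245) in the crop). Next I lower it.

```bash
python3 -m inch '[{"tx":-0.2,"ty":0,"tz":1,"ax":0,"ay":0,"az":-0.2,"jaw":0.5},{"tx":0,"ty":0,"tz":1.5,"ax":0,"ay":0,"az":0,"jaw":0.5},{"tx":0,"ty":0,"tz":1,"ax":0,"ay":0,"az":0,"jaw":0.5},{"tx":0,"ty":0,"tz":0.8,"ax":0,"ay":0,"az":0,"jaw":0.5},{"tx":0,"ty":0,"tz":0.5,"ax":0,"ay":0,"az":0,"jaw":0.5},{"tx":0,"ty":0,"tz":0.3,"ax":0,"ay":0,"az":0,"jaw":0.5},{"tx":0,"ty":0,"tz":0,"ax":0,"ay":0,"az":0,"jaw":0.5},{"tx":0,"ty":0,"tz":0,"ax":0,"ay":0,"az":0,"jaw":0.5}]'; python3 go.py 569.8,-4.4,46.3,-71.4
```

```text
t: 8.98
ee_pos: [569.4, -3.1, 49.0]
orientation: [-2.554, 1.828, -0.001]
ft_force: [0.2, 0.0, -3.6]
width: 61.5
t 8.97 p [569.4  -3.1  49. ] yaw -71.18 w 61.5 F [ 0.2  0.  -3.6] q6 1.22
  turn(deg) [-0.03 -0.01  0.22] | shift cm before turn [0.14 0.01 0.27] | after turn [0.14 0.01 0.27]
```

```bash
python3 -m inch '[{"tx":0.1,"ty":0,"tz":0.1,"ax":0,"ay":0,"az":0.2,"jaw":0.5},{"tx":0,"ty":0,"tz":0.1,"ax":0,"ay":0,"az":0,"jaw":0.5},{"tx":0,"ty":0,"tz":0,"ax":0,"ay":0,"az":0,"jaw":0.5},{"tx":0,"ty":0,"tz":0,"ax":0,"ay":0,"az":0,"jaw":0.5}]'; python3 go.py 569.8,-4.4,46.3,-71.4
```

```text
t: 9.48
ee_pos: [569.6, -4.0, 46.7]
orientation: [-2.552, 1.833, -0.0]
ft_force: [-0.2, -0.4, -3.9]
width: 61.8
t 9.47 p [569.6  -4.   46.7] yaw -71.38 w 61.8 F [-0.2 -0.4 -3.9] q6 1.22
  turn(deg) [-0.   -0.    0.02] | shift cm before turn [ 0.05 -0.01  0.04] | after turn [ 0.05 -0.01  0.04]
```

```bash
python3 -m inch '[{"tx":0,"ty":0,"tz":0.1,"ax":0,"ay":0,"az":0,"jaw":0.5},{"tx":0,"ty":0,"tz":0,"ax":0,"ay":0,"az":0,"jaw":0.5}]';python3 -m inch '[{"tx":0,"ty":0,"tz":0.05,"ax":0,"ay":0,"az":0,"jaw":0.5},{"tx":0,"ty":0,"tz":0,"ax":0,"ay":0,"az":0,"jaw":0.5}]'
```

```text
t: 9.72
ee_pos: [569.6, -3.9, 46.3]
orientation: [-2.551, 1.833, -0.0]
ft_force: [-2.2, -0.0, 4.1]
width: 61.5
t: 9.98
ee_pos: [569.6, -4.0, 46.2]
orientation: [-2.551, 1.833, -0.0]
ft_force: [-4.2, -0.3, 10.3]
width: 61.8
```

Contact (+10 N). Release and rise, then look.

```bash
python3 -m inch '[{"tx":0,"ty":0,"tz":-0.05,"ax":0,"ay":0,"az":0,"jaw":0.8},{"tx":0,"ty":0,"tz":0,"ax":0,"ay":0,"az":0,"jaw":1},{"tx":0,"ty":0,"tz":0,"ax":0,"ay":0,"az":0,"jaw":1},{"tx":0,"ty":0,"tz":0,"ax":0,"ay":0,"az":0,"jaw":1},{"tx":0,"ty":0,"tz":-0.5,"ax":0,"ay":0,"az":0,"jaw":1},{"tx":0,"ty":0,"tz":-1,"ax":0,"ay":0,"az":0,"jaw":1},{"tx":0,"ty":0,"tz":-2,"ax":0,"ay":0,"az":0,"jaw":1},{"tx":0,"ty":0,"tz":-3,"ax":0,"ay":0,"az":0,"jaw":1},{"tx":0,"ty":0,"tz":-3,"ax":0,"ay":0,"az":0,"jaw":1}]'; python3 go.py 463.1,158.7,100,-71.2
```

```text
t: 11.1
ee_pos: [569.5, -3.9, 142.2]
orientation: [-2.551, 1.833, -0.0]
ft_force: [0.8, -1.3, -0.2]
width: 87.8
t 11.1 p [569.5  -3.9 142.2] yaw -71.38 w 87.8 F [ 0.8 -1.3 -0.2] q6 1.22
  turn(deg) [-0.02 -0.01 -0.18] | shift cm before turn [-18.81   4.89   4.22] | after turn [-18.83   4.83   4.22]
```

```bash
python3 -m inch '[{"tx":-3,"ty":0.8,"tz":0,"ax":0,"ay":0,"az":-0.2,"jaw":0.55},{"tx":-4,"ty":1,"tz":0.8,"ax":0,"ay":0,"az":0,"jaw":0.55},{"tx":-4,"ty":1,"tz":0.8,"ax":0,"ay":0,"az":0,"jaw":0.55},{"tx":-4,"ty":1,"tz":0.8,"ax":0,"ay":0,"az":0,"jaw":0.55},{"tx":-3,"ty":0.8,"tz":0.8,"ax":0,"ay":0,"az":0,"jaw":0.55},{"tx":-0.8,"ty":0.2,"tz":1,"ax":0,"ay":0,"az":0,"jaw":0.55},{"tx":0,"ty":0,"tz":0,"ax":0,"ay":0,"az":0,"jaw":0.55}]'; python3 go.py 463.1,158.7,4,-71.2; python3 c.py w4; cat > m.py <<'E'
import sys
from h import *
k=sys.argv[1]; z0,z1=map(float,sys.argv[2:4])
for n in("top","scene"):
    d=np.load(n+f"_{k}.npz"); W=cloud(n,d["d"])
    m=(W[...,0]>440)&(W[...,0]<710)&(W[...,1]>-110)&(W[...,1]<100)&(W[...,2]>z0)&(W[...,2]<z1)
    nc,l,s,cc=cv2.connectedComponentsWithStats(m.astype(np.uint8))
    for i in range(1,nc):
        if s[i,4]>40:
            r=rect(W,l==i,20); o=np.array([568.1,-3.0]) if n=="top" else np.array([571.7,-6.3])
            a=np.radians(18.6); e=np.array([[np.cos(a),np.sin(a)],[-np.sin(a),np.cos(a)]])@(r[:2]-o)
            print(n,r,"rack xy",e.round(1),"dyaw",round(r[5]-18.6,1))
E
python3 m.py w4 58 70
```

```text
t: 11.98
ee_pos: [463.4, 158.6, 98.4]
orientation: [2.555, -1.827, -0.0]
ft_force: [-0.8, -0.9, -0.1]
width: 48.6
t 11.97 p [463.4 158.6  98.4] yaw -71.12 w 48.6 F [-0.8 -0.9 -0.1] q6 1.55
  turn(deg) [ 0.04 -0.01  0.08] | shift cm before turn [-0.02  0.02  9.44] | after turn [-0.02  0.02  9.44]
top [ 566.7   -4.3   63.9  219.6   62.8   18.4 2166. ] rack xy [-1.7 -0.8] dyaw -0.2
scene [ 570.7   -7.2   63.8  222.3   64.9   18.5 1468. ] rack xy [-1.2 -0.5] dyaw -0.1
```

```bash
python3 -m inch '[{"tx":0,"ty":0,"tz":2.5,"ax":0,"ay":0,"az":0,"jaw":0.55},{"tx":0,"ty":0,"tz":2.5,"ax":0,"ay":0,"az":0,"jaw":0.55},{"tx":0,"ty":0,"tz":2,"ax":0,"ay":0,"az":0,"jaw":0.55},{"tx":0,"ty":0,"tz":1.2,"ax":0,"ay":0,"az":0,"jaw":0.55},{"tx":0,"ty":0,"tz":1,"ax":0,"ay":0,"az":0,"jaw":0.55},{"tx":0,"ty":0,"tz":0.1,"ax":0,"ay":0,"az":0,"jaw":0.3},{"tx":0,"ty":0,"tz":0,"ax":0,"ay":0,"az":0,"jaw":0.1},{"tx":0,"ty":0,"tz":0,"ax":0,"ay":0,"az":0,"jaw":0.1},{"tx":0,"ty":0,"tz":0,"ax":0,"ay":0,"az":0,"jaw":0.1},{"tx":0,"ty":0,"tz":0,"ax":0,"ay":0,"az":0,"jaw":0.1},{"tx":0,"ty":0,"tz":0,"ax":0,"ay":0,"az":0,"jaw":0.1}]'; python3 go.py 463.1,158.7,4,-71.2
```

```text
t: 13.45
ee_pos: [463.9, 158.7, 6.2]
orientation: [-2.554, 1.828, -0.001]
ft_force: [-1.0, -0.5, 6.5]
width: 19.8
t 13.45 p [463.9 158.7   6.2] yaw -71.18 w 19.8 F [-1.  -0.5  6.5] q6 1.55
  turn(deg) [-0.05  0.    0.02] | shift cm before turn [-0.02  0.08  0.22] | after turn [-0.02  0.08  0.22]
```

```bash
python3 -m inch '[{"tx":0,"ty":0,"tz":-0.5,"ax":0,"ay":0,"az":0,"jaw":0.1},{"tx":0,"ty":0,"tz":-1.5,"ax":0,"ay":0,"az":0,"jaw":0.1},{"tx":0,"ty":0,"tz":-2,"ax":0,"ay":0,"az":-10,"jaw":0.1},{"tx":0,"ty":0,"tz":-2,"ax":0,"ay":0,"az":-10,"jaw":0.1},{"tx":0,"ty":0,"tz":-2,"ax":0,"ay":0,"az":-10,"jaw":0.1},{"tx":0,"ty":0,"tz":-2,"ax":0,"ay":0,"az":-10,"jaw":0.1},{"tx":0,"ty":0,"tz":-2,"ax":0,"ay":0,"az":-10,"jaw":0.1},{"tx":0,"ty":0,"tz":0,"ax":0,"ay":0,"az":-10,"jaw":0.1},{"tx":0,"ty":0,"tz":0,"ax":0,"ay":0,"az":-10,"jaw":0.1},{"tx":0,"ty":0,"tz":0,"ax":0,"ay":0,"az":-10,"jaw":0.1},{"tx":0,"ty":0,"tz":0,"ax":0,"ay":0,"az":-9.8,"jaw":0.1},{"tx":0,"ty":0,"tz":0,"ax":0,"ay":0,"az":0,"jaw":0.1}]'; python3 go.py 498.7,-28.3,100,18.6
```

```text
t: 14.95
ee_pos: [463.5, 158.6, 126.4]
orientation: [-3.101, -0.506, -0.001]
ft_force: [-0.4, 0.1, -0.9]
width: 19.7
t 14.95 p [463.5 158.6 126.4] yaw 18.53 w 19.7 F [-0.4  0.1 -0.9] q6 -0.02
  turn(deg) [-0.   -0.03 -0.07] | shift cm before turn [-2.6  18.84  2.64] | after turn [-2.62 18.83  2.64]
```

```bash
python3 -m inch '[{"tx":-0.3,"ty":2,"tz":0,"ax":0,"ay":0,"az":-0.1,"jaw":0.1},{"tx":-0.6,"ty":4,"tz":0.4,"ax":0,"ay":0,"az":0,"jaw":0.1},{"tx":-0.6,"ty":4,"tz":0.5,"ax":0,"ay":0,"az":0,"jaw":0.1},{"tx":-0.6,"ty":4,"tz":0.5,"ax":0,"ay":0,"az":0,"jaw":0.1},{"tx":-0.4,"ty":3.5,"tz":0.5,"ax":0,"ay":0,"az":0,"jaw":0.1},{"tx":-0.1,"ty":1.3,"tz":0.6,"ax":0,"ay":0,"az":0,"jaw":0.1},{"tx":0,"ty":0,"tz":1,"ax":0,"ay":0,"az":0,"jaw":0.1},{"tx":0,"ty":0,"tz":0.8,"ax":0,"ay":0,"az":0,"jaw":0.1},{"tx":0,"ty":0,"tz":0.5,"ax":0,"ay":0,"az":0,"jaw":0.1},{"tx":0,"ty":0,"tz":0.3,"ax":0,"ay":0,"az":0,"jaw":0.1},{"tx":0,"ty":0,"tz":0,"ax":0,"ay":0,"az":0,"jaw":0.1},{"tx":0,"ty":0,"tz":0,"ax":0,"ay":0,"az":0,"jaw":0.1}]'; python3 go.py 498.7,-28.3,70.2,18.6
```

```text
t: 16.45
ee_pos: [499.4, -27.7, 74.8]
orientation: [3.1, 0.511, 0.001]
ft_force: [-0.5, -0.2, -0.3]
width: 19.8
t 16.45 p [499.4 -27.7  74.8] yaw 18.73 w 19.8 F [-0.5 -0.2 -0.3] q6 -0.41
  turn(deg) [ 0.01 -0.02  0.13] | shift cm before turn [-0.08  0.03  0.46] | after turn [-0.08  0.03  0.46]
```

```bash
python3 -m inch '[{"tx":-0.1,"ty":0,"tz":0.2,"ax":0,"ay":0,"az":0,"jaw":0.1},{"tx":0,"ty":0,"tz":0.15,"ax":0,"ay":0,"az":0,"jaw":0.1},{"tx":0,"ty":0,"tz":0,"ax":0,"ay":0,"az":0,"jaw":0.1},{"tx":0,"ty":0,"tz":0,"ax":0,"ay":0,"az":0,"jaw":0.1}]';python3 -m inch '[{"tx":0,"ty":0,"tz":0.1,"ax":0,"ay":0,"az":0,"jaw":0.1},{"tx":0,"ty":0,"tz":0,"ax":0,"ay":0,"az":0,"jaw":0.1}]'
```

```text
t: 16.95
ee_pos: [498.3, -28.2, 71.2]
orientation: [-3.1, -0.511, 0.0]
ft_force: [0.3, 0.3, -0.4]
width: 19.5
t: 17.2
ee_pos: [498.4, -28.2, 70.2]
orientation: [3.1, 0.511, 0.0]
ft_force: [-0.8, -0.2, -0.5]
width: 19.6
```

```bash
python3 -m inch '[{"tx":0,"ty":0,"tz":0.06,"ax":0,"ay":0,"az":0,"jaw":0.1},{"tx":0,"ty":0,"tz":0,"ax":0,"ay":0,"az":0,"jaw":0.1}]';python3 -m inch '[{"tx":0,"ty":0,"tz":0.05,"ax":0,"ay":0,"az":0,"jaw":0.1},{"tx":0,"ty":0,"tz":0,"ax":0,"ay":0,"az":0,"jaw":0.1}]'
```

```text
t: 17.45
ee_pos: [498.4, -28.2, 70.2]
orientation: [3.1, 0.511, 0.0]
ft_force: [-1.8, -0.3, 8.3]
width: 19.8
t: 17.7
ee_pos: [498.4, -28.2, 70.1]
orientation: [3.1, 0.511, 0.001]
ft_force: [-3.6, 0.4, 15.0]
width: 19.8
```

```bash
python3 -m inch '[{"tx":0,"ty":0,"tz":-0.1,"ax":0,"ay":0,"az":0,"jaw":0.3},{"tx":0,"ty":0,"tz":0,"ax":0,"ay":0,"az":0,"jaw":0.5},{"tx":0,"ty":0,"tz":0,"ax":0,"ay":0,"az":0,"jaw":0.5},{"tx":0,"ty":0,"tz":-0.5,"ax":0,"ay":0,"az":0,"jaw":0.5},{"tx":0,"ty":0,"tz":-1.5,"ax":0,"ay":0,"az":0,"jaw":0.5},{"tx":0,"ty":0,"tz":-3,"ax":0,"ay":0,"az":0,"jaw":0.5},{"tx":0,"ty":0,"tz":-2,"ax":0,"ay":0,"az":-10,"jaw":0.5},{"tx":0,"ty":0,"tz":0,"ax":0,"ay":0,"az":-10,"jaw":0.5},{"tx":0,"ty":0,"tz":0,"ax":0,"ay":0,"az":-10,"jaw":0.5},{"tx":0,"ty":0,"tz":0,"ax":0,"ay":0,"az":-10,"jaw":0.5},{"tx":0,"ty":0,"tz":0,"ax":0,"ay":0,"az":-10,"jaw":0.5},{"tx":0,"ty":0,"tz":0,"ax":0,"ay":0,"az":-10,"jaw":0.5}]'; python3 go.py 609.4,176.3,60,86.3
```

```text
t: 19.2
ee_pos: [498.5, -28.2, 141.2]
orientation: [2.423, 1.999, 0.001]
ft_force: [-0.7, 1.1, 0.1]
width: 44.2
t 19.2 p [498.5 -28.2 141.2] yaw 79.05 w 44.2 F [-0.7  1.1  0.1] q6 -1.46
  turn(deg) [ 0.06 -0.   -7.25] | shift cm before turn [22.18  6.99  8.13] | after turn [21.12  9.75  8.12]
```

```bash
python3 -m inch '[{"tx":0,"ty":0,"tz":0,"ax":0,"ay":0,"az":-7.2,"jaw":0.5},{"tx":3,"ty":1.5,"tz":0,"ax":0,"ay":0,"az":0,"jaw":0.5},{"tx":4,"ty":2,"tz":0,"ax":0,"ay":0,"az":0,"jaw":0.5},{"tx":4,"ty":2,"tz":0.5,"ax":0,"ay":0,"az":0,"jaw":0.5},{"tx":4,"ty":2,"tz":1.5,"ax":0,"ay":0,"az":0,"jaw":0.5},{"tx":4,"ty":1.5,"tz":2,"ax":0,"ay":0,"az":0,"jaw":0.5},{"tx":2.1,"ty":0.8,"tz":2,"ax":0,"ay":0,"az":0,"jaw":0.5},{"tx":0,"ty":0,"tz":2,"ax":0,"ay":0,"az":0,"jaw":0.5},{"tx":0,"ty":0,"tz":0,"ax":0,"ay":0,"az":0,"jaw":0.5},{"tx":0,"ty":0,"tz":0,"ax":0,"ay":0,"az":0,"jaw":0.5}]'; python3 go.py 609.4,176.3,5,86.3; python3 c.py s1; python3 m.py s1 75 90
```

```text
t: 20.45
ee_pos: [610.9, 174.3, 60.7]
orientation: [2.3, 2.14, -0.0]
ft_force: [0.5, 1.1, 0.4]
width: 44.0
t 20.45 p [610.9 174.3  60.7] yaw 85.86 w 44.0 F [0.5 1.1 0.4] q6 -1.24
  turn(deg) [ 0.    0.   -0.44] | shift cm before turn [ 0.19 -0.17  5.57] | after turn [ 0.19 -0.17  5.57]
top [497.1 -28.9  81.8  99.6  20.  -71.4 356. ] rack xy [-75.6  -1.9] dyaw -90.0
scene [500.7 -31.1  81.5 101.   23.4 -72.8 232. ] rack xy [-75.2  -0.9] dyaw -91.4
```

First stick is within 2 mm. Now the second.

```bash
python3 -m inch '[{"tx":0.2,"ty":-0.2,"tz":1.5,"ax":0,"ay":0,"az":-0.4,"jaw":0.5},{"tx":0,"ty":0,"tz":2,"ax":0,"ay":0,"az":0,"jaw":0.5},{"tx":0,"ty":0,"tz":1.2,"ax":0,"ay":0,"az":0,"jaw":0.5},{"tx":0,"ty":0,"tz":0.8,"ax":0,"ay":0,"az":0,"jaw":0.5},{"tx":0,"ty":0,"tz":0.1,"ax":0,"ay":0,"az":0,"jaw":0.5},{"tx":0,"ty":0,"tz":0,"ax":0,"ay":0,"az":0,"jaw":0.3},{"tx":0,"ty":0,"tz":0,"ax":0,"ay":0,"az":0,"jaw":0.1},{"tx":0,"ty":0,"tz":0,"ax":0,"ay":0,"az":0,"jaw":0.1},{"tx":0,"ty":0,"tz":0,"ax":0,"ay":0,"az":0,"jaw":0.1},{"tx":0,"ty":0,"tz":0,"ax":0,"ay":0,"az":0,"jaw":0.1},{"tx":0,"ty":0,"tz":0,"ax":0,"ay":0,"az":0,"jaw":0.1}]'; python3 go.py 640.9,19.5,100,18.6
```

```text
t: 21.92
ee_pos: [609.5, 177.6, 4.6]
orientation: [2.291, 2.149, 0.001]
ft_force: [-0.9, -0.3, 5.7]
width: 20.1
t 21.93 p [609.5 177.6   4.6] yaw 86.32 w 20.1 F [-0.9 -0.3  5.7] q6 -1.24
  turn(deg) [ 3.000e-02 -4.000e-02  6.772e+01] | shift cm before turn [-15.57   4.15  -9.54] | after turn [-2.07 15.98 -9.54]
```

```bash
python3 -m inch '[{"tx":0,"ty":0,"tz":-0.5,"ax":0,"ay":0,"az":0,"jaw":0.1},{"tx":0,"ty":0,"tz":-1.5,"ax":0,"ay":0,"az":0,"jaw":0.1},{"tx":0,"ty":0,"tz":-2.5,"ax":0,"ay":0,"az":0,"jaw":0.1},{"tx":0,"ty":0,"tz":-2.5,"ax":0,"ay":0,"az":10,"jaw":0.1},{"tx":0,"ty":0,"tz":-2.5,"ax":0,"ay":0,"az":10,"jaw":0.1},{"tx":0,"ty":0,"tz":-1.5,"ax":0,"ay":0,"az":10,"jaw":0.1},{"tx":0,"ty":0,"tz":-0.5,"ax":0,"ay":0,"az":10,"jaw":0.1},{"tx":0,"ty":0,"tz":0,"ax":0,"ay":0,"az":10,"jaw":0.1},{"tx":0,"ty":0,"tz":0,"ax":0,"ay":0,"az":10,"jaw":0.1},{"tx":0,"ty":0,"tz":0,"ax":0,"ay":0,"az":7.7,"jaw":0.1},{"tx":0,"ty":0,"tz":0,"ax":0,"ay":0,"az":0,"jaw":0.1}]'; python3 go.py 640.9,19.5,75,18.6
```

```text
t: 23.3
ee_pos: [609.2, 177.5, 119.8]
orientation: [-3.1, -0.51, -0.001]
ft_force: [0.3, 0.0, -0.2]
width: 19.6
t 23.3 p [609.2 177.5 119.8] yaw 18.7 w 19.6 F [ 0.3  0.  -0.2] q6 -0.06
  turn(deg) [ 0.   -0.03  0.1 ] | shift cm before turn [-2.07 15.98  4.48] | after turn [-2.04 15.99  4.48]
```

```bash
python3 -m inch '[{"tx":-0.3,"ty":2,"tz":0,"ax":0,"ay":0,"az":0.1,"jaw":0.1},{"tx":-0.5,"ty":4,"tz":0.4,"ax":0,"ay":0,"az":0,"jaw":0.1},{"tx":-0.6,"ty":4,"tz":0.4,"ax":0,"ay":0,"az":0,"jaw":0.1},{"tx":-0.5,"ty":4,"tz":0.4,"ax":0,"ay":0,"az":0,"jaw":0.1},{"tx":-0.2,"ty":2,"tz":0.5,"ax":0,"ay":0,"az":0,"jaw":0.1},{"tx":0,"ty":0,"tz":1,"ax":0,"ay":0,"az":0,"jaw":0.1},{"tx":0,"ty":0,"tz":0.9,"ax":0,"ay":0,"az":0,"jaw":0.1},{"tx":0,"ty":0,"tz":0.6,"ax":0,"ay":0,"az":0,"jaw":0.1},{"tx":0,"ty":0,"tz":0.3,"ax":0,"ay":0,"az":0,"jaw":0.1},{"tx":0,"ty":0,"tz":0,"ax":0,"ay":0,"az":0,"jaw":0.1},{"tx":0,"ty":0,"tz":0,"ax":0,"ay":0,"az":0,"jaw":0.1}]'; python3 go.py 640.9,19.5,68.6,18.6
```

```text
t: 24.68
ee_pos: [640.3, 19.4, 74.4]
orientation: [3.101, 0.506, 0.001]
ft_force: [0.1, -0.6, 0.3]
width: 19.8
t 24.68 p [640.3  19.4  74.4] yaw 18.54 w 19.8 F [ 0.1 -0.6  0.3] q6 -0.31
  turn(deg) [ 0.01 -0.03 -0.06] | shift cm before turn [0.06 0.01 0.58] | after turn [0.06 0.01 0.58]
```

```bash
python3 -m inch '[{"tx":0,"ty":0,"tz":0.3,"ax":0,"ay":0,"az":0,"jaw":0.1},{"tx":0,"ty":0,"tz":0.15,"ax":0,"ay":0,"az":0,"jaw":0.1},{"tx":0,"ty":0,"tz":0,"ax":0,"ay":0,"az":0,"jaw":0.1},{"tx":0,"ty":0,"tz":0,"ax":0,"ay":0,"az":0,"jaw":0.1}]';python3 -m inch '[{"tx":0,"ty":0,"tz":0.1,"ax":0,"ay":0,"az":0,"jaw":0.1},{"tx":0,"ty":0,"tz":0,"ax":0,"ay":0,"az":0,"jaw":0.1}]';python3 -m inch '[{"tx":0,"ty":0,"tz":0.05,"ax":0,"ay":0,"az":0,"jaw":0.1},{"tx":0,"ty":0,"tz":0,"ax":0,"ay":0,"az":0,"jaw":0.1}]'
```

```text
t: 25.18
ee_pos: [640.2, 19.0, 69.6]
orientation: [3.101, 0.505, 0.0]
ft_force: [-0.3, 1.3, -0.5]
width: 19.4
t: 25.42
ee_pos: [640.2, 19.1, 68.6]
orientation: [3.101, 0.505, 0.0]
ft_force: [-0.0, 0.1, -0.0]
width: 19.6
t: 25.68
ee_pos: [640.2, 19.1, 68.6]
orientation: [3.101, 0.505, 0.0]
ft_force: [-1.2, -0.2, 4.5]
width: 19.7
```

```bash
python3 -m inch '[{"tx":0,"ty":0,"tz":0,"ax":0,"ay":0,"az":0,"jaw":0.3},{"tx":0,"ty":0,"tz":0,"ax":0,"ay":0,"az":0,"jaw":0.5},{"tx":0,"ty":0,"tz":0,"ax":0,"ay":0,"az":0,"jaw":0.5},{"tx":0,"ty":0,"tz":-0.5,"ax":0,"ay":0,"az":0,"jaw":0.5},{"tx":0,"ty":0,"tz":-1.5,"ax":0,"ay":0,"az":0,"jaw":0.5},{"tx":0,"ty":0,"tz":-3,"ax":0,"ay":0,"az":0,"jaw":0.5},{"tx":0,"ty":0,"tz":-2,"ax":0,"ay":0,"az":-10,"jaw":0.8},{"tx":0,"ty":0,"tz":0,"ax":0,"ay":0,"az":-10,"jaw":0.8},{"tx":0,"ty":0,"tz":0,"ax":0,"ay":0,"az":-10,"jaw":0.8},{"tx":0,"ty":0,"tz":0,"ax":0,"ay":0,"az":-10,"jaw":0.8},{"tx":0,"ty":0,"tz":0,"ax":0,"ay":0,"az":-10,"jaw":0.8},{"tx":0,"ty":0,"tz":0,"ax":0,"ay":0,"az":-2.6,"jaw":0.8}]'; python3 go.py 494,-347.8,100,71.2
```

```text
t: 27.18
ee_pos: [640.5, 19.1, 139.4]
orientation: [2.552, 1.83, 0.002]
ft_force: [0.1, 0.1, 0.2]
width: 70.3
t 27.18 p [640.5  19.1 139.4] yaw 71.29 w 70.3 F [0.1 0.1 0.2] q6 -1.23
  turn(deg) [ 0.07 -0.02  0.09] | shift cm before turn [-39.45  -2.11   3.92] | after turn [-39.45  -2.04   3.94]
```

```bash
python3 -m inch '[{"tx":-3,"ty":-0.2,"tz":0,"ax":0,"ay":0,"az":0,"jaw":0.8},{"tx":-5,"ty":-0.3,"tz":0,"ax":0,"ay":0,"az":0,"jaw":0.8},{"tx":-5,"ty":-0.3,"tz":0,"ax":0,"ay":0,"az":0,"jaw":0.8},{"tx":-5,"ty":-0.3,"tz":0,"ax":0,"ay":0,"az":0,"jaw":0.8},{"tx":-5,"ty":-0.3,"tz":0,"ax":0,"ay":0,"az":0,"jaw":0.8},{"tx":-5,"ty":-0.3,"tz":1,"ax":0,"ay":0,"az":0,"jaw":0.8},{"tx":-5,"ty":-0.2,"tz":1,"ax":0,"ay":0,"az":0,"jaw":0.8},{"tx":-4,"ty":-0.2,"tz":1,"ax":0,"ay":0,"az":0,"jaw":0.8},{"tx":-2.4,"ty":0,"tz":1,"ax":0,"ay":0,"az":0,"jaw":0.8},{"tx":0,"ty":0,"tz":0,"ax":0,"ay":0,"az":0,"jaw":0.8},{"tx":0,"ty":0,"tz":0,"ax":0,"ay":0,"az":0,"jaw":0.8}]'; python3 go.py 494,-347.8,5,71.2; python3 c.py s2; python3 m.py s2 75 90; python3 m.py s2 58 70
```

```text
t: 28.55
ee_pos: [493.2, -346.6, 98.9]
orientation: [2.555, 1.827, 0.001]
ft_force: [0.7, -0.6, -0.9]
width: 70.1
t 28.55 p [ 493.2 -346.6   98.9] yaw 71.12 w 70.1 F [ 0.7 -0.6 -0.9] q6 -1.87
  turn(deg) [ 0.05  0.   -0.08] | shift cm before turn [-0.09  0.11  9.39] | after turn [-0.09  0.11  9.39]
top [638.4  19.6  81.8 100.   21.6 -71.2 348. ] rack xy [73.8 -1. ] dyaw -89.8
top [497.5 -28.9  81.9  99.8  20.5 -71.7 352. ] rack xy [-75.2  -2. ] dyaw -90.3
scene [501.4 -31.9  81.3  99.8  24.6 -72.4 239. ] rack xy [-74.8  -1.8] dyaw -91.0
scene [642.7  16.6  81.5 100.6  24.5 -70.6 272. ] rack xy [74.6 -0.9] dyaw -89.2
top [662.2  27.9  63.6  62.3  18.9 -73.1 170. ] rack xy [99.  -0.7] dyaw -91.7
top [ 570.    -4.1   63.9  128.1   63.9   18.2 1266. ] rack xy [ 1.4 -1.6] dyaw -0.4
top [475.4 -34.8  63.9  61.5  26.5 -71.2 282. ] rack xy [-98.   -0.6] dyaw -89.8
scene [472.4 -40.7  64.3  62.5  16.1 -69.1  77. ] rack xy [-105.1   -0.9] dyaw -87.7
scene [558.  -15.8  63.8 141.8  77.4  25.7 817. ] rack xy [-16.   -4.6] dyaw 7.1
scene [660.5  28.7  64.2  83.8  28.  -71.7 234. ] rack xy [95.3  4.8] dyaw -90.3
```

View pics/scene_s2.png

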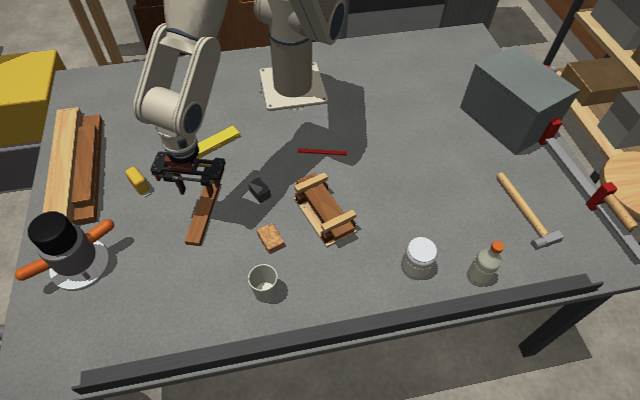

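The sticks lie across the wide board at (311,184) and (338,222), and the gripper is over the brown narrow board (202,212), not the yellow one (220,140). Descend and grip.

```bash
python3 -m inch '[{"tx":-0.1,"ty":0.1,"tz":2.5,"ax":0,"ay":0,"az":0,"jaw":0.8},{"tx":0,"ty":0,"tz":2.5,"ax":0,"ay":0,"az":0,"jaw":0.8},{"tx":0,"ty":0,"tz":2.3,"ax":0,"ay":0,"az":0,"jaw":0.8},{"tx":0,"ty":0,"tz":1.2,"ax":0,"ay":0,"az":0,"jaw":0.8},{"tx":0,"ty":0,"tz":0.9,"ax":0,"ay":0,"az":0,"jaw":0.8},{"tx":0,"ty":0,"tz":0,"ax":0,"ay":0,"az":0,"jaw":0.5},{"tx":0,"ty":0,"tz":0,"ax":0,"ay":0,"az":0,"jaw":0.3},{"tx":0,"ty":0,"tz":0,"ax":0,"ay":0,"az":0,"jaw":0.3},{"tx":0,"ty":0,"tz":0,"ax":0,"ay":0,"az":0,"jaw":0.3},{"tx":0,"ty":0,"tz":0,"ax":0,"ay":0,"az":0,"jaw":0.3},{"tx":0,"ty":0,"tz":0,"ax":0,"ay":0,"az":0,"jaw":0.3},{"tx":0,"ty":0,"tz":0,"ax":0,"ay":0,"az":0,"jaw":0.3}]'; python3 go.py 569.8,-4.4,140,108.6
```

```text
t: 30.15
ee_pos: [493.7, -348.4, 4.7]
orientation: [2.555, 1.826, 0.001]
ft_force: [0.6, 0.8, 6.1]
width: 42.0
t 30.15 p [ 493.7 -348.4    4.7] yaw 71.11 w 42.0 F [0.6 0.8 6.1] q6 -1.88
  turn(deg) [ 5.000e-02  3.000e-02 -3.749e+01] | shift cm before turn [ 35.01  -3.93 -13.54] | after turn [ 30.18  18.18 -13.53]
```

```bash
python3 -m inch '[{"tx":0,"ty":0,"tz":-0.5,"ax":0,"ay":0,"az":0,"jaw":0.3},{"tx":0,"ty":0,"tz":-1.5,"ax":0,"ay":0,"az":0,"jaw":0.3},{"tx":0,"ty":0,"tz":-2.5,"ax":0,"ay":0,"az":0,"jaw":0.3},{"tx":0,"ty":0,"tz":-3,"ax":0,"ay":0,"az":0,"jaw":0.3},{"tx":0,"ty":0,"tz":-3,"ax":0,"ay":0,"az":0,"jaw":0.3},{"tx":0,"ty":0,"tz":-2.5,"ax":0,"ay":0,"az":0,"jaw":0.3},{"tx":0,"ty":0,"tz":-0.5,"ax":0,"ay":0,"az":0,"jaw":0.3},{"tx":0,"ty":0,"tz":0,"ax":0,"ay":0,"az":0,"jaw":0.3}]'; python3 go.py 569.8,-4.4,110,108.6; python3 c.py n1; python3 - <<'E'
from h import *
for n in("top","scene"):
    d=np.load(n+"_n1.npz"); W=cloud(n,d["d"])
    m=(W[...,0]>370)&(W[...,0]<620)&(W[...,1]>-430)&(W[...,1]<-270)&(W[...,2]>140)&(W[...,2]<160)
    if m.sum()>10: print(n,rect(W,m,6))
E
```

```text
t: 31.15
ee_pos: [493.2, -348.1, 139.2]
orientation: [2.556, 1.827, 0.0]
ft_force: [-0.6, -0.1, -0.7]
width: 41.9
t 31.15 p [ 493.2 -348.1  139.2] yaw 71.12 w 41.9 F [-0.6 -0.1 -0.7] q6 -1.88
  turn(deg) [ 1.000e-02  1.000e-02 -3.748e+01] | shift cm before turn [35.   -3.88  2.91] | after turn [30.13 18.22  2.92]
top [ 491.8 -344.8  154.5  219.5   54.7  -16.6 1308. ]
scene [ 509.9 -356.7  153.9  189.7   61.4  -23.9  675. ]
```

Lateral move first (to keep joint 6 in range), then turn above the rack.

```bash
python3 -m inch '[{"tx":2,"ty":-0.2,"tz":0,"ax":0,"ay":0,"az":0,"jaw":0.3},{"tx":4,"ty":-0.4,"tz":0,"ax":0,"ay":0,"az":0,"jaw":0.3},{"tx":5,"ty":-0.6,"tz":0,"ax":0,"ay":0,"az":0,"jaw":0.3},{"tx":5,"ty":-0.6,"tz":0,"ax":0,"ay":0,"az":0,"jaw":0.3},{"tx":5,"ty":-0.6,"tz":0,"ax":0,"ay":0,"az":0,"jaw":0.3},{"tx":5,"ty":-0.6,"tz":0,"ax":0,"ay":0,"az":0,"jaw":0.3},{"tx":4.5,"ty":-0.5,"tz":0,"ax":0,"ay":0,"az":0,"jaw":0.3},{"tx":3,"ty":-0.3,"tz":0,"ax":0,"ay":0,"az":0,"jaw":0.3},{"tx":1.5,"ty":-0.1,"tz":0,"ax":0,"ay":0,"az":0,"jaw":0.3},{"tx":0,"ty":0,"tz":0,"ax":0,"ay":0,"az":0,"jaw":0.3}]'; python3 -m inch '[{"tx":0,"ty":0,"tz":0,"ax":0,"ay":0,"az":-6,"jaw":0.3},{"tx":0,"ty":0,"tz":0,"ax":0,"ay":0,"az":-8,"jaw":0.3},{"tx":0,"ty":0,"tz":0,"ax":0,"ay":0,"az":-8,"jaw":0.3},{"tx":0,"ty":0,"tz":0,"ax":0,"ay":0,"az":-8,"jaw":0.3},{"tx":0,"ty":0,"tz":0,"ax":0,"ay":0,"az":-7.5,"jaw":0.3},{"tx":0,"ty":0,"tz":0,"ax":0,"ay":0,"az":0,"jaw":0.3},{"tx":0,"ty":0,"tz":0,"ax":0,"ay":0,"az":0,"jaw":0.3}]'; python3 go.py 570,-4.2,86.7,108.6
```

```text
t: 32.5
ee_pos: [569.4, -3.4, 138.6]
orientation: [-2.554, -1.829, 0.001]
ft_force: [-0.1, -0.1, -1.0]
width: 41.8
t: 33.38
ee_pos: [569.5, -5.1, 139.0]
orientation: [-1.837, -2.548, 0.0]
ft_force: [-0.2, -0.1, -0.9]
width: 41.7
t 33.38 p [569.5  -5.1 139. ] yaw 108.42 w 41.7 F [-0.2 -0.1 -0.9] q6 -1.92
  turn(deg) [-0.02 -0.   -0.18] | shift cm before turn [0.07 0.08 5.23] | after turn [0.07 0.07 5.23]
```

```bash
python3 -m inch '[{"tx":0.1,"ty":0,"tz":1,"ax":0,"ay":0,"az":-0.2,"jaw":0.3},{"tx":0,"ty":0,"tz":1.2,"ax":0,"ay":0,"az":0,"jaw":0.3},{"tx":0,"ty":0,"tz":1.2,"ax":0,"ay":0,"az":0,"jaw":0.3},{"tx":0,"ty":0,"tz":0.8,"ax":0,"ay":0,"az":0,"jaw":0.3},{"tx":0,"ty":0,"tz":0.4,"ax":0,"ay":0,"az":0,"jaw":0.3},{"tx":0,"ty":0,"tz":0.2,"ax":0,"ay":0,"az":0,"jaw":0.3},{"tx":0,"ty":0,"tz":0,"ax":0,"ay":0,"az":0,"jaw":0.3},{"tx":0,"ty":0,"tz":0,"ax":0,"ay":0,"az":0,"jaw":0.3}]';python3 -m inch '[{"tx":0,"ty":0,"tz":0.2,"ax":0,"ay":0,"az":0,"jaw":0.3},{"tx":0,"ty":0,"tz":0,"ax":0,"ay":0,"az":0,"jaw":0.3},{"tx":0,"ty":0,"tz":0,"ax":0,"ay":0,"az":0,"jaw":0.3}]';python3 -m inch '[{"tx":0,"ty":0,"tz":0.1,"ax":0,"ay":0,"az":0,"jaw":0.3},{"tx":0,"ty":0,"tz":0,"ax":0,"ay":0,"az":0,"jaw":0.3}]'
```

```text
t: 34.38
ee_pos: [569.7, -3.5, 91.4]
orientation: [1.828, 2.554, 0.001]
ft_force: [-0.0, -0.6, -0.5]
width: 42.0
t: 34.75
ee_pos: [569.4, -3.4, 89.1]
orientation: [-1.828, -2.555, -0.0]
ft_force: [-0.4, 0.4, -1.1]
width: 41.6
t: 35.0
ee_pos: [569.3, -3.4, 88.0]
orientation: [-1.828, -2.555, 0.0]
ft_force: [-0.6, -0.1, -0.8]
width: 41.6
```

Contact is expected near 86.7.

```bash
python3 -m inch '[{"tx":0,"ty":0,"tz":0.1,"ax":0,"ay":0,"az":0,"jaw":0.3},{"tx":0,"ty":0,"tz":0,"ax":0,"ay":0,"az":0,"jaw":0.3}]';python3 -m inch '[{"tx":0,"ty":0,"tz":0.06,"ax":0,"ay":0,"az":0,"jaw":0.3},{"tx":0,"ty":0,"tz":0,"ax":0,"ay":0,"az":0,"jaw":0.3}]'
```

```text
t: 35.25
ee_pos: [569.4, -3.4, 87.0]
orientation: [-1.828, -2.555, 0.0]
ft_force: [-0.6, -0.0, -0.6]
width: 41.9
t: 35.5
ee_pos: [569.4, -3.4, 86.7]
orientation: [1.828, 2.555, 0.0]
ft_force: [-1.3, 0.2, 2.7]
width: 41.9
```

```bash
python3 -m inch '[{"tx":0,"ty":0,"tz":0,"ax":0,"ay":0,"az":0,"jaw":0.6},{"tx":0,"ty":0,"tz":0,"ax":0,"ay":0,"az":0,"jaw":0.8},{"tx":0,"ty":0,"tz":0,"ax":0,"ay":0,"az":0,"jaw":0.8},{"tx":0,"ty":0,"tz":-0.5,"ax":0,"ay":0,"az":0,"jaw":0.8},{"tx":0,"ty":0,"tz":-1.5,"ax":0,"ay":0,"az":0,"jaw":0.8},{"tx":0,"ty":0,"tz":-3,"ax":0,"ay":0,"az":0,"jaw":0.8},{"tx":0,"ty":0,"tz":-2,"ax":0,"ay":0,"az":0,"jaw":0.8},{"tx":0,"ty":0,"tz":0,"ax":0,"ay":0,"az":0,"jaw":0.8}]'; python3 go.py 457.3,-178.3,100,116.2
```

```text
t: 36.5
ee_pos: [570.9, -3.5, 158.9]
orientation: [1.826, 2.552, 0.004]
ft_force: [-0.2, 0.3, -0.7]
width: 70.1
t 36.5 p [570.9  -3.5 158.9] yaw 108.82 w 70.1 F [-0.2  0.3 -0.7] q6 -1.93
  turn(deg) [ 0.24  0.11 -7.38] | shift cm before turn [-12.87 -16.41   5.84] | after turn [-10.67 -17.91   5.89]
```

```bash
python3 -m inch '[{"tx":-2,"ty":-2.5,"tz":0,"ax":0,"ay":0,"az":0,"jaw":0.8},{"tx":-3,"ty":-4,"tz":0.5,"ax":0,"ay":0,"az":0,"jaw":0.8},{"tx":-3,"ty":-4,"tz":1,"ax":0,"ay":0,"az":0,"jaw":0.8},{"tx":-3,"ty":-4,"tz":1.5,"ax":0,"ay":0,"az":0,"jaw":0.8},{"tx":-1.9,"ty":-1.9,"tz":1.5,"ax":0,"ay":0,"az":0,"jaw":0.8},{"tx":0,"ty":0,"tz":1,"ax":0,"ay":0,"az":-3.7,"jaw":0.8},{"tx":0,"ty":0,"tz":0.3,"ax":0,"ay":0,"az":-3.7,"jaw":0.8},{"tx":0,"ty":0,"tz":0,"ax":0,"ay":0,"az":0,"jaw":0.8},{"tx":0,"ty":0,"tz":0,"ax":0,"ay":0,"az":0,"jaw":0.8}]'; python3 go.py 457.3,-178.3,7,116.2; python3 c.py b1; python3 m.py b1 95 110; python3 - <<'E'
from h import *
for n in("top","scene"):
    d=np.load(n+"_b1.npz"); W=cloud(n,d["d"])
    m=(W[...,0]>400)&(W[...,0]<520)&(W[...,1]>-230)&(W[...,1]<-120)&(W[...,2]>35)&(W[...,2]<46)
    if m.sum()>10: print(n,"block",rect(W,m,6))
E
```

```text
t: 37.62
ee_pos: [455.8, -178.4, 98.4]
orientation: [-1.661, -2.666, 0.0]
ft_force: [-0.0, 0.4, -0.5]
width: 70.2
t 37.62 p [ 455.8 -178.4   98.4] yaw 116.16 w 70.2 F [-0.   0.4 -0.5] q6 -2.42
  turn(deg) [-0.01 -0.01 -0.04] | shift cm before turn [-0.06  0.14  9.14] | after turn [-0.06  0.14  9.14]
top [ 567.3   -3.7  101.9  219.8   43.    18.9 1604. ] rack xy [-1.  -0.4] dyaw 0.3
scene [ 571.2   -6.8  101.6  222.2   45.1   18.6 1065. ] rack xy [-0.6 -0.3] dyaw 0.0
scene block [ 459.7 -180.6   40.3   60.9   41.2   28.   204. ]
```

View pics/scene_b1.png

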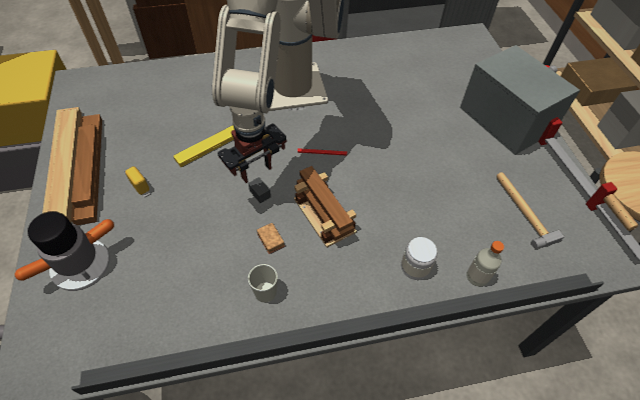

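The narrow board sits centred on the sticks (325,205), and the gripper is above the steel block (260,190). Descend and grip.

```bash
python3 -m inch '[{"tx":0,"ty":0.1,"tz":2.5,"ax":0,"ay":0,"az":0,"jaw":0.8},{"tx":0,"ty":0,"tz":2.5,"ax":0,"ay":0,"az":0,"jaw":0.8},{"tx":0,"ty":0,"tz":2,"ax":0,"ay":0,"az":0,"jaw":0.8},{"tx":0,"ty":0,"tz":1.3,"ax":0,"ay":0,"az":0,"jaw":0.8},{"tx":0,"ty":0,"tz":0.8,"ax":0,"ay":0,"az":0,"jaw":0.8},{"tx":0,"ty":0,"tz":0,"ax":0,"ay":0,"az":0,"jaw":0.5},{"tx":0,"ty":0,"tz":0,"ax":0,"ay":0,"az":0,"jaw":0.3},{"tx":0,"ty":0,"tz":0,"ax":0,"ay":0,"az":0,"jaw":0.3},{"tx":0,"ty":0,"tz":0,"ax":0,"ay":0,"az":0,"jaw":0.3},{"tx":0,"ty":0,"tz":0,"ax":0,"ay":0,"az":0,"jaw":0.3},{"tx":0,"ty":0,"tz":0,"ax":0,"ay":0,"az":0,"jaw":0.3},{"tx":0,"ty":0,"tz":0,"ax":0,"ay":0,"az":0,"jaw":0.3}]'; python3 go.py 570,-4.4,170,108.6
```

```text
t: 39.22
ee_pos: [456.9, -177.9, 8.0]
orientation: [1.66, 2.667, 0.0]
ft_force: [-1.6, 1.6, 5.7]
width: 39.9
t 39.23 p [ 456.9 -177.9    8. ] yaw 116.22 w 39.9 F [-1.6  1.6  5.7] q6 -2.42
  turn(deg) [0.02 0.01 7.62] | shift cm before turn [ 10.57  17.82 -16.2 ] | after turn [ 12.84  16.26 -16.2 ]
```

```bash
python3 -m inch '[{"tx":0,"ty":0,"tz":-0.5,"ax":0,"ay":0,"az":0,"jaw":0.3},{"tx":0,"ty":0,"tz":-1.5,"ax":0,"ay":0,"az":0,"jaw":0.3},{"tx":0,"ty":0,"tz":-2.5,"ax":0,"ay":0,"az":0,"jaw":0.3},{"tx":0,"ty":0,"tz":-3,"ax":0,"ay":0,"az":0,"jaw":0.3},{"tx":0,"ty":0,"tz":-3,"ax":0,"ay":0,"az":0,"jaw":0.3},{"tx":0,"ty":0,"tz":-3,"ax":0,"ay":0,"az":0,"jaw":0.3},{"tx":0,"ty":0,"tz":-2,"ax":0,"ay":0,"az":3.8,"jaw":0.3},{"tx":0,"ty":0,"tz":-0.5,"ax":0,"ay":0,"az":3.8,"jaw":0.3},{"tx":0,"ty":0,"tz":0,"ax":0,"ay":0,"az":0,"jaw":0.3},{"tx":0,"ty":0,"tz":0,"ax":0,"ay":0,"az":0,"jaw":0.3}]'; python3 go.py 570,-4.4,150,108.6
```

```text
t: 40.48
ee_pos: [456.1, -177.8, 167.3]
orientation: [-1.831, -2.552, 0.0]
ft_force: [-0.1, -0.1, -6.5]
width: 39.8
t 40.48 p [ 456.1 -177.8  167.3] yaw 108.69 w 39.8 F [-0.1 -0.1 -6.5] q6 -2.29
  turn(deg) [-0.04 -0.03  0.09] | shift cm before turn [12.78 16.35  1.73] | after turn [12.8  16.32  1.73]
```

```bash
python3 -m inch '[{"tx":1,"ty":1.3,"tz":0,"ax":0,"ay":0,"az":0,"jaw":0.3},{"tx":2.5,"ty":3.2,"tz":0,"ax":0,"ay":0,"az":0,"jaw":0.3},{"tx":3,"ty":3.8,"tz":0,"ax":0,"ay":0,"az":0,"jaw":0.3},{"tx":3,"ty":3.8,"tz":0,"ax":0,"ay":0,"az":0,"jaw":0.3},{"tx":2.2,"ty":2.8,"tz":0.4,"ax":0,"ay":0,"az":0,"jaw":0.3},{"tx":1,"ty":1.3,"tz":0.5,"ax":0,"ay":0,"az":0,"jaw":0.3},{"tx":0.1,"ty":0.1,"tz":0.6,"ax":0,"ay":0,"az":0,"jaw":0.3},{"tx":0,"ty":0,"tz":1,"ax":0,"ay":0,"az":0,"jaw":0.3},{"tx":0,"ty":0,"tz":1,"ax":0,"ay":0,"az":0,"jaw":0.3},{"tx":0,"ty":0,"tz":0.8,"ax":0,"ay":0,"az":0,"jaw":0.3},{"tx":0,"ty":0,"tz":0.5,"ax":0,"ay":0,"az":0,"jaw":0.3},{"tx":0,"ty":0,"tz":0,"ax":0,"ay":0,"az":0,"jaw":0.3}]'; python3 -m inch '[{"tx":0,"ty":0,"tz":0,"ax":0,"ay":0,"az":0,"jaw":0.3}]'; python3 go.py 570,-4.4,110,108.6
```

```text
t: 41.98
ee_pos: [570.0, -4.9, 119.1]
orientation: [-1.833, -2.551, 0.001]
ft_force: [0.2, -0.2, -6.1]
width: 39.8
t: 42.1
ee_pos: [570.6, -4.7, 119.8]
orientation: [1.833, 2.551, 0.0]
ft_force: [-0.4, -0.3, -6.9]
width: 39.9
t 42.1 p [570.6  -4.7 119.8] yaw 108.62 w 39.9 F [-0.4 -0.3 -6.9] q6 -1.92
  turn(deg) [0.03 0.01 0.02] | shift cm before turn [ 0.05 -0.04  0.98] | after turn [ 0.05 -0.04  0.98]
```

```bash
python3 -m inch '[{"tx":0,"ty":0,"tz":0.4,"ax":0,"ay":0,"az":0,"jaw":0.3},{"tx":0,"ty":0,"tz":0.3,"ax":0,"ay":0,"az":0,"jaw":0.3},{"tx":0,"ty":0,"tz":0.1,"ax":0,"ay":0,"az":0,"jaw":0.3},{"tx":0,"ty":0,"tz":0,"ax":0,"ay":0,"az":0,"jaw":0.3},{"tx":0,"ty":0,"tz":0,"ax":0,"ay":0,"az":0,"jaw":0.3}]';python3 -m inch '[{"tx":0,"ty":0,"tz":0.1,"ax":0,"ay":0,"az":0,"jaw":0.3},{"tx":0,"ty":0,"tz":0,"ax":0,"ay":0,"az":0,"jaw":0.3}]';python3 -m inch '[{"tx":0,"ty":0,"tz":0.05,"ax":0,"ay":0,"az":0,"jaw":0.3},{"tx":0,"ty":0,"tz":0,"ax":0,"ay":0,"az":0,"jaw":0.3}]'
```

```text
t: 42.72
ee_pos: [570.3, -4.7, 111.5]
orientation: [1.833, 2.552, 0.0]
ft_force: [-0.2, 0.7, -6.5]
width: 40.0
t: 42.98
ee_pos: [570.3, -4.7, 110.4]
orientation: [-1.833, -2.552, 0.0]
ft_force: [-0.3, 0.0, -7.0]
width: 39.6
t: 43.22
ee_pos: [570.4, -4.7, 110.0]
orientation: [1.833, 2.551, 0.0]
ft_force: [-0.8, -0.2, -6.7]
width: 39.8
```

```bash
python3 -m inch '[{"tx":0,"ty":0,"tz":0.05,"ax":0,"ay":0,"az":0,"jaw":0.3},{"tx":0,"ty":0,"tz":0,"ax":0,"ay":0,"az":0,"jaw":0.3}]';python3 -m inch '[{"tx":0,"ty":0,"tz":0.04,"ax":0,"ay":0,"az":0,"jaw":0.3},{"tx":0,"ty":0,"tz":0,"ax":0,"ay":0,"az":0,"jaw":0.3}]'
```

```text
t: 43.48
ee_pos: [570.4, -4.7, 110.0]
orientation: [1.833, 2.551, 0.0]
ft_force: [-2.2, -0.4, 2.2]
width: 39.9
t: 43.72
ee_pos: [570.4, -4.7, 109.9]
orientation: [1.833, 2.551, 0.0]
ft_force: [-4.6, -0.3, 6.3]
width: 39.5
```

Contact, with the block fully supported. Release, rise, and back away to the right for a look.

```bash
python3 -m inch '[{"tx":0,"ty":0,"tz":-0.03,"ax":0,"ay":0,"az":0,"jaw":0.6},{"tx":0,"ty":0,"tz":0,"ax":0,"ay":0,"az":0,"jaw":0.8},{"tx":0,"ty":0,"tz":0,"ax":0,"ay":0,"az":0,"jaw":0.8},{"tx":0,"ty":0,"tz":-0.5,"ax":0,"ay":0,"az":0,"jaw":0.8},{"tx":0,"ty":0,"tz":-1.5,"ax":0,"ay":0,"az":0,"jaw":0.8},{"tx":0,"ty":0,"tz":-3,"ax":0,"ay":0,"az":0,"jaw":0.8},{"tx":0,"ty":0,"tz":-3,"ax":0,"ay":0,"az":0,"jaw":0.8},{"tx":0,"ty":0,"tz":-2,"ax":0,"ay":0,"az":0,"jaw":0.8},{"tx":-3,"ty":0,"tz":0,"ax":0,"ay":0,"az":0,"jaw":0.8},{"tx":-5,"ty":-1,"tz":0,"ax":0,"ay":0,"az":0,"jaw":0.8},{"tx":-5,"ty":-1,"tz":0,"ax":0,"ay":0,"az":0,"jaw":0.8},{"tx":-5,"ty":-1,"tz":0,"ax":0,"ay":0,"az":0,"jaw":0.8}]'; python3 -m inch '[{"tx":-4,"ty":0,"tz":0,"ax":0,"ay":0,"az":0,"jaw":0.8},{"tx":-2,"ty":0,"tz":0,"ax":0,"ay":0,"az":0,"jaw":0.8},{"tx":0,"ty":0,"tz":0,"ax":0,"ay":0,"az":0,"jaw":0.8},{"tx":0,"ty":0,"tz":0,"ax":0,"ay":0,"az":0,"jaw":0.8}]'; python3 c.py e; for z in "136 150" "95 110" "75 90" "58 70"; do echo $z; python3 m.py e $z; done; python3 - <<'E'
from h import *
a=np.load("top_e.npz")["im"][60:260,200:480]; b=np.load("scene_e.npz")["im"][120:320,200:480]
cv2.imwrite("pics/e.png",cv2.resize(np.hstack([a,b])[...,::-1],None,fx=1.4,fy=1.4))
for n in("top","scene"):
    d=np.load(n+"_e.npz"); W=cloud(n,d["d"])
    m=(W[...,0]>570)&(W[...,0]<680)&(W[...,1]>-230)&(W[...,1]<-110)&(W[...,2]>20)&(W[...,2]<30)
    if m.sum()>10: print(n,"sand",rect(W,m,6))
E
```

```text
t: 45.22
ee_pos: [599.7, -186.4, 210.8]
orientation: [1.832, 2.551, 0.001]
ft_force: [-0.5, -0.2, -0.0]
width: 70.5
t: 45.72
ee_pos: [618.1, -240.3, 209.4]
orientation: [-1.831, -2.552, -0.0]
ft_force: [0.0, 0.5, 0.1]
width: 70.6
136 150
top [569.   -4.6 141.8  60.5  40.1  19.2 453. ] rack xy [ 0.3 -1.8] dyaw 0.6
scene [573.4  -6.8 141.6  61.3  40.9  18.8 288. ] rack xy [ 1.5 -1. ] dyaw 0.2
95 110
top [ 567.2   -3.7  101.9  219.9   43.1   18.9 1145. ] rack xy [-1.1 -0.4] dyaw 0.3
scene [570.8  -6.8 101.8 221.7  44.4  18.8 745. ] rack xy [-1.  -0.2] dyaw 0.2
75 90
top [650.3 -14.7  81.9  27.2  20.8 -71.7  95. ] rack xy [ 74.2 -37.3] dyaw -90.3
top [626.3  53.5  81.3  27.7  23.4 -72.5 100. ] rack xy [73.2 35. ] dyaw -91.1
top [508.5 -63.1  81.3  28.3  20.1 -72.2 101. ] rack xy [-75.7 -38. ] dyaw -90.8
top [485.7   5.6  82.3  27.1  20.2 -70.7 100. ] rack xy [-75.4  34.4] dyaw -89.3
scene [537.4 -54.7  82.   88.9  31.1  20.4 103. ] rack xy [-47.9 -34.9] dyaw 1.8
scene [629.1  54.8  81.5  24.   18.6  17.8  52. ] rack xy [73.9 39.6] dyaw -0.8
scene [663.7 -10.6  82.1  48.8  31.9  26.4 108. ] rack xy [ 85.8 -33.4] dyaw 7.8
58 70
top [561.9  21.2  63.8 127.4  10.7  18.1 207. ] rack xy [ 1.8 24.9] dyaw -0.5
top [543.  -41.8  63.7  51.8   6.6  18.7  48. ] rack xy [-36.2 -28.8] dyaw 0.1
top [475.  -34.7  63.5  62.   26.4 -71.8 105. ] rack xy [-98.3  -0.3] dyaw -90.4
scene [567.4 -32.4  64.  130.8  36.2  29.3 261. ] rack xy [-12.4 -23.4] dyaw 10.7
scene [666.3  20.7  63.2  70.   26.3 -80.8 131. ] rack xy [98.3 -4.6] dyaw -99.4
top sand [ 619.2 -167.7   24.8   75.1   50.7   17.4  534. ]
scene sand [ 623.8 -171.    25.2   76.3   49.7   18.5  385. ]
```

View pics/e.png

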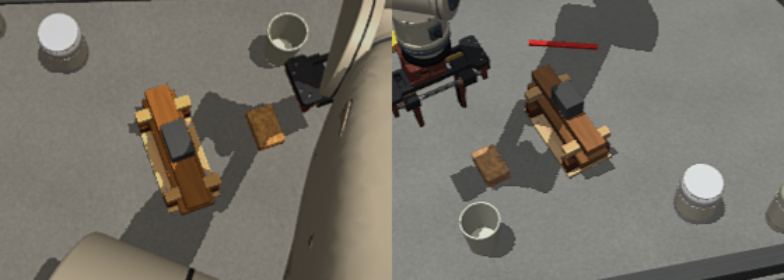

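The stack is complete: block at (178,140) on the left and (567,97) on the right, with the boards and sticks square. The cup, tin and sanding block have not moved. Handing in.

```bash
python3 -c "
from workcell import ctrl,get_obs
print(get_obs()['t'],ctrl.close_job())"
```

```text
the job is handed in; nothing more can be done
45.825 None
```

The stack is built and handed in at 45.8 s of the 125 s allowed; the hand-in gives no verdict. From the bench up it is the wide board, a stick over each bearer, the narrow (brown) board, and the steel block. Each piece was lowered until the wrist force showed contact, then released.

Last camera checks, in the rack frame:

| Piece | Offset from where it should be | Angle error | Top height above bench (expected) |
|---|---|---|---|
| Wide board | within 2 mm | 0.2° | 64 mm (64) |
| Sticks | within 2 mm of ±75 mm along x and 0 across | about 1° | 82 mm (82) |
| Narrow board | about 1 mm | 0.3° | 102 mm (102) |
| Steel block | within 2 mm | 0.6° (any yaw allowed) | 142 mm (142) |

- **When measured:** The wide board and sticks were measured in full right after they were placed. At the end they were partly hidden by the pieces above, and what still showed agreed with those values.
- **Bystanders:** The sanding block measured within 0.2 mm of its starting place. The cup and tin look unmoved in the last picture, but I did not re-measure them.
- **Disagreement:** The two cameras differ by a constant 4–5 mm in world position. I used their average for the moves and checked each placing against the rack as seen by the same camera; the two agree within about 1.5 mm there.
- **Gripper:** It ended open, about 240 mm to the side of the stack, with wrist force near zero.

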